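# Sticker a pair of panels and lock them under the pedal clamp

### The job

Two freshly oiled walnut side panels have to dry flat and clear of each other in the pedal clamp; the first already lies on the clamp's cork bed. Lay the two wooden spacer sticks crosswise on it, one towards each end, and set the second panel squarely over the first on top of the sticks. Then push the clamp's pedal down until it comes up against its stop, without leaning hard on it, so that the catch keeps it down and the stack stays clamped; do not disturb the other things on the bench.

Things in the scene. Friction and masses are not known exactly. Their poses are not given: they have to be found in the camera images.
- pedal_clamp: Grey steel clamp fixed to the bench, 390 x 110 mm. Origin on the bench under the centre of its bed; x points to its back (pedal at -x, arm column at +x, cheeks 123 mm high at x = +145 mm), z up. The arm stands upright, 265 mm high, nothing of it forward of x = +115 mm, until the pedal is pressed; then it swings forward and down onto the middle of the bed.
- bed (a point): Centre of the cork face of the bed (cork 56 x 144 mm, x by y of the clamp), 53 mm above the bench; same axes as the clamp.
- tread (a point): Centre of the top of the pedal's black ribbed rubber tread (44 mm along the clamp's x, 64 mm along its y), 170 mm in front of the bed centre; at rest 84 mm above the bench, tilted 0.31 rad, front edge higher. As the pedal goes down it levels out and moves 7 mm to the front. Beside the lever at +y stands the catch: aluminium block, sprung red hook, orange rubber stop.
- pedal (a joint): Pedal hinge, rad: 0 raised, grows as the tread goes down; axis along the clamp's y at x = -50 mm, 42 mm above the bench. The catch is set to another height each time: stop after 32 to 51 mm of tread travel, hook snapping over 2 to 3 mm before. Force at the tread: 3 to 6 N, 12 N once the pad lands (near 28 mm), 13 to 18 N at the stop, then 7 N more per mm; 22 to 25 N is ample, over 40 N harms it.
- pad (a point): Centre of the underside of the red pressure pad (26 mm across) at the end of the clamp arm; it comes down on the middle of the upper panel and a spring in the arm's hub presses it there. Once the hook has caught, the pedal stays down by itself.
- panel_low: First walnut panel, 55 x 130 x 10 mm (x by y by z), lying loose on the cork bed, long side along the clamp's y. Origin at the centre of its underside.
- panel_top: Second walnut panel, the same size (55 x 130 x 10 mm, 0.06 to 0.11 kg), lying flat on the bench; origin at the centre of its underside, y along its length; four small brass inserts show on its upper face. Either way round will do.
- stick_a: Pale spacer stick, 80 x 12 x 12 mm, lying on the bench; origin at the centre of its underside, x along its length. To lie across the panel's 55 mm width, about 45 mm from the panel's middle, on the top face (63 mm above the bench). Either stick may go to either end.
- stick_b: The other spacer stick, the same as stick_a.
- tape_roll: Bystander: roll of yellow tape, 63 mm across, 19 mm high. Origin at the centre of its underside.
- flux_bottle: Bystander: red dropper bottle, 36 mm across, 78 mm high. Origin at the centre of its underside.
- copper_mic: Bystander: slim standing microphone with copper grille and open board, 46 mm across, 206 mm high. Origin at the centre of its underside.
Not all that is in view belongs to the job. What is shaped like the stick_b but blue is not meant. Leave any red look-alike of the stick_a alone.

How it is judged:
On the way, in this order (a step that is already met when the one before it is completed fails the run):
1. both sticks lie crosswise on the first panel, one towards each end, the clamp still open (((y of stick_a in the frame of panel_low between 0.022 and 0.06 m and x of stick_a in the frame of panel_low between -0.02 and 0.02 m and z of stick_a in the frame of panel_low between 0.007 and 0.013 m and angle between the x axis of each of stick_a, stick_b and the x axis of panel_low, either way round below 0.25 rad and y of stick_b in the frame of panel_low between -0.06 and -0.022 m and x of stick_b in the frame of panel_low between -0.02 and 0.02 m and z of stick_b in the frame of panel_low between 0.007 and 0.013 m) or (y of stick_b in the frame of panel_low between 0.022 and 0.06 m and x of stick_b in the frame of panel_low between -0.02 and 0.02 m and z of stick_b in the frame of panel_low between 0.007 and 0.013 m and angle between the x axis of each of stick_b, stick_a and the x axis of panel_low, either way round below 0.25 rad and y of stick_a in the frame of panel_low between -0.06 and -0.022 m and x of stick_a in the frame of panel_low between -0.02 and 0.02 m and z of stick_a in the frame of panel_low between 0.007 and 0.013 m)) and value of joint pedal below 0.1 rad), for 0.2 s.
2. the second panel rests squarely on both sticks, the clamp still open (all of step 1 and z of panel_top in the frame of panel_low between 0.019 and 0.025 m and x of panel_top in the frame of panel_low between -0.015 and 0.015 m and y of panel_top in the frame of panel_low between -0.015 and 0.015 m and angle between the y axis of panel_top and the y axis of panel_low, either way round below 0.15 rad and angle between panel_top's own z axis and vertical below 0.06 rad and contact force between the fingers and panel_top below 0.3 N), for 0.2 s.
At the end, for the whole second after the job is handed in: Catch holds pedal down (>0.15 rad), pad presses panel 2 (>0.6 N), all at rest. Sticks flat between panels, square within 0.25 rad, 22-60 mm either side of middle, within 20 mm of centre line. Panel 2 level, within 15 mm and 0.15 rad of panel 1; panel 1 within 18 mm of bed centre (((y of stick_a in the frame of panel_low between 0.022 and 0.06 m and x of stick_a in the frame of panel_low between -0.02 and 0.02 m and z of stick_a in the frame of panel_low between 0.007 and 0.013 m and angle between the x axis of each of stick_a, stick_b and the x axis of panel_low, either way round below 0.25 rad and y of stick_b in the frame of panel_low between -0.06 and -0.022 m and x of stick_b in the frame of panel_low between -0.02 and 0.02 m and z of stick_b in the frame of panel_low between 0.007 and 0.013 m) or (y of stick_b in the frame of panel_low between 0.022 and 0.06 m and x of stick_b in the frame of panel_low between -0.02 and 0.02 m and z of stick_b in the frame of panel_low between 0.007 and 0.013 m and angle between the x axis of each of stick_b, stick_a and the x axis of panel_low, either way round below 0.25 rad and y of stick_a in the frame of panel_low between -0.06 and -0.022 m and x of stick_a in the frame of panel_low between -0.02 and 0.02 m and z of stick_a in the frame of panel_low between 0.007 and 0.013 m)) and z of panel_top in the frame of panel_low between 0.019 and 0.025 m and x of panel_top in the frame of panel_low between -0.015 and 0.015 m and y of panel_top in the frame of panel_low between -0.015 and 0.015 m and angle between the y axis of panel_top and the y axis of panel_low, either way round below 0.15 rad and angle between panel_top's own z axis and vertical below 0.06 rad and horizontal distance between panel_low and bed below 0.018 m and angle between panel_low's own z axis and vertical below 0.05 rad and value of joint pedal above 0.15 rad and velocity of joint pedal between -0.05 and 0.05 rad/s and contact force between panel_top and pedal_clamp above 0.6 N and linear speed of panel_top below 0.01 m/s); the robot touches nothing.
It fails at once if the clamp or its pedal is pushed with more than 40 N (contact force between any of the fingers, the arm and pedal_clamp above 40 N).
It fails at once if a bystander (tape roll, flux bottle, microphone) is moved by more than 30 mm or tipped (distance of any of tape_roll, flux_bottle, copper_mic from where it was at the start of the episode above 0.03 m or angle between any of tape_roll, flux_bottle, copper_mic's own z axis and vertical above 0.4 rad).
It also fails if it takes over 72 s, if anything falls off the work surface, if the arm or the gripper's body presses on something with over 40 N, if the wrist force passes 120 N, or if a joint passes its speed limit or range.

### The arm

A 6-joint arm with a two-finger parallel gripper is mounted at the origin on a cart in front of the work surface, level with it; the furniture and walls round the work are solid. World frame = base frame: x ahead of the robot, y to its left, z up, the work surface at z = 0. Lengths are in m, angles in rad, forces in N, time in s.
With the tool pointing down it reaches from about 0.4 to 0.825 m from the base axis. Payload 7 kg.
Tool frame: the origin (TCP) lies on the centre line of the jaws, within the pads' length; the fingertips stand 8 mm ahead of it and the grasp point (between the pads) lies 11 mm behind it; z points along the fingers, y is the direction in which the jaws open and shut (so a half turn about z gives the same grasp; the last joint's range is limited). The gripper opens to 88 mm and grips with 3 to 60 N. Pads are 19 mm wide; open, the fingers measure 130 mm over their backs; the gripper's body (78 mm by 193 mm) begins 47 mm behind the grasp point.
Start: joints at [-0.818, 0.359, 0.012, 0, -1.224, -0.288], TCP at [0.303, -0.603, 0.235] pointing down, gripper open.
Joint ranges: [-3.07, 3.07], [-1.43, 2.12], [-1.02, 1.25], [-3.03, 1.67], [-3.05, -0], [-3.03, 3.03]. Speed limits (rad/s): [2.39, 2.39, 3.01, 3.14, 3.14, 3.14].

### API

Orientations are given as a unit quaternion [w, x, y, z].
In Python, from workcell import telemetry, read_camera, camera_model, env gives the robot as it stands. The module is installed in compiled form; this text tells all that it offers.
- The arm moves only by the tool move_arm, never from a script. Its argument "series" is a list of rows, each an object of numbers: "hand": the closure in counts, from 0 (fully open) to 255 (shut); "dx", "dy", "dz": the shift along the tool's x, y, z in mm; "ax", "ay", "az": the turn, a rotation vector about the tool's x, y, z in rad. In form: [{"hand": .., "dx": .., "dy": .., "dz": .., "ax": .., "ay": .., "az": ..}, ...]. A call has 1 to 10 rows; each row shifts and turns the commanded pose from where the row before left it, along the tool's axes as they then stand; what a row does not reach is not made up. A row lasts 1/12 s, in which the tool goes at most 41.7 mm and 7.16 degrees, less where a joint would pass 70% of its speed; a pose out of reach is approached as far as the arm can. A call is refused whole if a number of a shift passes 41.7 or a number of a turn 0.125, either way. A call with a gripper value outside its range is refused whole. The fingers move at their own pace and stop on an object; "newtons" is the grip in N (left out, the last holds). Time passes only in rows, so rows that do not move let the fingers close. It gives the time, the measured TCP pose, the force and the opening at its end, in the units of the state.
- telemetry.sense(): the state, without advancing time (a new reading comes with each control period).
- read_camera(name): name is "side" or "top" or "wrist"; returns (picture, depth): 384x512x3 uint8, red, green, blue; 384x512 float32, m along the optical axis (not along the pixel's ray), 0 where there is no reading.
- camera_model(name): a dict with "fx", "fy", "cx", "cy" (pixels), "distortion" ([k1, k2, p1, p2, k3] as OpenCV has them; the pictures are not rectified), "origin" and "orientation" of the camera in the world. Camera axes: x right, y up, looking along -z (the intrinsics and any distortion apply to the point x, -y, -z); pixel columns grow to the right and rows downward; lengths in m; the calibration is good to about 2 mm. A picture is of the moment at which its call begins: read the wrist's pose just before it. camera_model takes no time and is no camera call; for the wrist camera it gives the pose at the moment of the call.
- env.job_done(): hands the job in, once; it reports no verdict.
The state is a dict: "t": time; "joint_positions": joint angles; "joint_vel": joint speeds; "tau": joint torques, N m; "eef_pos": TCP position; "eef_rot": TCP orientation; "contact_force": force on the tool from outside, world axes, zero at the start; "moment": the same for the moment, N m; "finger_gap": opening from 0.0 (shut) to 1.0 (fully open).
Only numpy, scipy, OpenCV 4.12 (cv2) and the standard library are available. Lean on these libraries where they do the work, as an engineer would, in place of code of your own. Each camera call takes 0.05 s, during which the arm holds its last target. There are 200 camera calls.

## Working session

There is one attempt and no reset: what is moved stays moved. The work goes in short steps, Python scripts to look and compute and a tool call to move; the robot and the scene stay as the last step left them, time stands still between calls to the robot, and variables do not carry over. Pictures are saved under pics/ and viewed, about 8 in all and at most 12, crops included, and the job is handed in when it is done.

Besides the shell and the picture viewer there is one more tool, called after "Request:" by a JSON object that holds its "method" and its "body", one argument or row to a line. move_arm: Moves the arm, as the interface text tells. Its arguments: {"type":"object","properties":{"series":{"type":"array","items":{"type":"object","properties":{"hand":{"type":"number"},"dx":{"type":"number"},"dy":{"type":"number"},"dz":{"type":"number"},"ax":{"type":"number"},"ay":{"type":"number"},"az":{"type":"number"}}}},"newtons":{"type":"number"}},"required":["series"]}

```bash
mkdir -p pics
cat > h.py <<'E'
import numpy as np, cv2
from scipy.spatial.transform import Rotation as R
from workcell import telemetry, read_camera, camera_model, env
def grab(n):
    m=camera_model(n); p,d=read_camera(n); return m,p,d
def K(m): return np.array([[m['fx'],0,m['cx']],[0,m['fy'],m['cy']],[0,0,1.]])
def rot(m): 
    q=m['orientation']; return R.from_quat([q[1],q[2],q[3],q[0]]).as_matrix()
def rays(m,uv):
    u=cv2.undistortPoints(np.array(uv,float).reshape(-1,1,2),K(m),np.array(m['distortion'],float)).reshape(-1,2)
    return np.c_[u[:,0],-u[:,1],-np.ones(len(u))]
def onplane(m,uv,z):
    d=rays(m,uv)@rot(m).T; o=np.array(m['origin']); return o+d*((z-o[2])/d[:,2])[:,None]
def cloud(m,d):
    v,u=np.mgrid[:d.shape[0],:d.shape[1]]
    r=rays(m,np.c_[u.ravel(),v.ravel()])*d.reshape(-1,1)
    return (r@rot(m).T+np.array(m['origin'])).reshape(*d.shape,3)
def save(n,p): cv2.imwrite('pics/'+n,p[...,::-1])
E
python3 - <<'E'
from h import *
out=[]
for n in ['top','side']:
    m,p,d=grab(n); save(n+'0.png',p); np.savez(n+'0.npz',p=p,d=d); print(n,m)
print(telemetry.sense())
E
```

```text
top {'fx': 490.15040189331523, 'fy': 490.15040189331523, 'cx': 258.0709696419465, 'cy': 193.55806514307153, 'distortion': array([0.03354269, 0.        , 0.        , 0.        , 0.        ]), 'origin': array([ 0.52915114, -0.03477107,  1.81394659]), 'orientation': array([-0.70079682, -0.01789624,  0.01935056,  0.71287383])}
side {'fx': 425.179387973543, 'fy': 425.179387973543, 'cx': 251.46306144853233, 'cy': 188.4114459323252, 'distortion': array([-0.08437354,  0.        ,  0.        ,  0.        ,  0.        ]), 'origin': array([0.25216066, 0.884502  , 0.63414384]), 'orientation': array([-0.14171118, -0.10122001,  0.52998085,  0.82993539])}
{'t': 0.1, 'joint_positions': array([-8.17915419e-01,  3.59302032e-01,  1.11488402e-02, -3.23480925e-04,
       -1.22412245e+00, -2.88097776e-01]), 'joint_vel': array([ 0.00056508, -0.00242898,  0.00123019,  0.00095811, -0.00026052,
       -0.00103455]), 'tau': array([-1.42640565e-03, -5.84165347e+01,  2.93751580e+01,  7.01544285e+00,
        1.01456948e-02, -5.35335744e-05]), 'eef_pos': array([ 0.30233458, -0.60301476,  0.23372153]), 'eef_rot': array([-2.35895296e-04, -2.30251804e-01,  9.73130791e-01,  7.17336006e-04]), 'contact_force': array([-0.67505674, -0.3486006 , -0.01043808]), 'moment': array([ 0.02761823, -0.013367  , -0.01391926]), 'finger_gap': 0.9978651067494032}
```

View pics/top0.png

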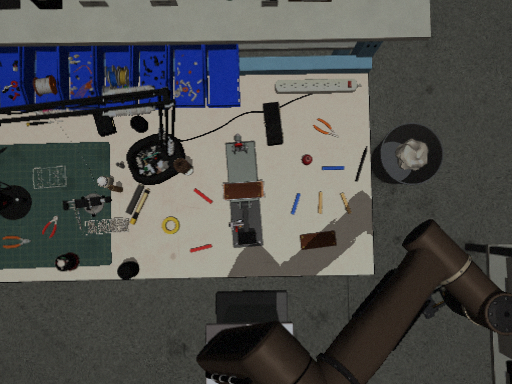

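View pics/side0.png

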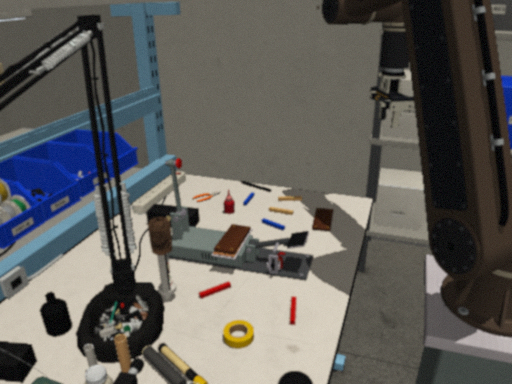

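The top view shows two pale sticks at about (320,202) and (346,203). The look-alikes are two blue ones at (295,203) and (333,168) and two red ones at (203,195) and (201,248). The second panel is at (318,240), and the clamp is at (243,195) with panel 1 at (243,190). The bottle is at (307,160), the tape at (171,225) and the mic at about (183,166). The pale pair fits the description, so I'll measure it and confirm in a crop.

```bash
cat > top.py <<'E'
from h import *
z=np.load('top0.npz'); p,d=z['p'],z['d']; m=camera_model('top')
hsv=cv2.cvtColor(p,cv2.COLOR_RGB2HSV)
C=cloud(m,d)
def blobs(mask,box,h,name,amin=20):
    u0,v0,u1,v1=box; k=np.zeros(mask.shape,np.uint8); k[v0:v1,u0:u1]=mask[v0:v1,u0:u1]*255
    for c in cv2.findContours(k,cv2.RETR_EXTERNAL,cv2.CHAIN_APPROX_NONE)[0]:
        if cv2.contourArea(c)<amin: continue
        q=onplane(m,c.reshape(-1,2),h)[:,:2].astype(np.float32)*1000
        kk=np.zeros_like(k); cv2.drawContours(kk,[c],-1,255,-1)
        (cx,cy),(w,hh),a=cv2.minAreaRect(q); 
        e=cv2.boxPoints(((cx,cy),(w,hh),a)); l=e[1]-e[0] if np.linalg.norm(e[1]-e[0])>np.linalg.norm(e[2]-e[1]) else e[2]-e[1]
        print(name,c.reshape(-1,2).mean(0).round(),'c',round(cx),round(cy),'size',round(w),round(hh),'long ang',round(np.degrees(np.arctan2(l[1],l[0]))%180,1),'z',np.median(C[...,2][kk>0]).round(3))
H,S,V=[hsv[...,i].astype(int) for i in range(3)]
blobs((H>8)&(H<30)&(S>70)&(V>110),(270,180,375,225),.012,'stick')
blobs((V<120)&(S>110)&(H<20)&(p[...,0]>45),(290,225,350,256),.010,'ptop')
blobs((V<150)&(S>120)&(H<20),(215,170,275,205),.063,'plow')
save('crop1.png',cv2.resize(p[130:262,215:375],None,fx=5,fy=4.5,interpolation=cv2.INTER_CUBIC)[:600])
E
python3 top.py
```

```text
stick [344. 199.] c 598 -355 size 51 13 long ang 19.1 z 0.01
stick [320. 202.] c 588 -266 size 13 77 long ang 175.6 z 0.01
ptop [307. 239.] c 462 -212 size 41 83 long ang 133.8 z 0.01
plow [243. 190.] c 635 14 size 53 137 long ang 92.4 z 0.062
```

View pics/crop1.png

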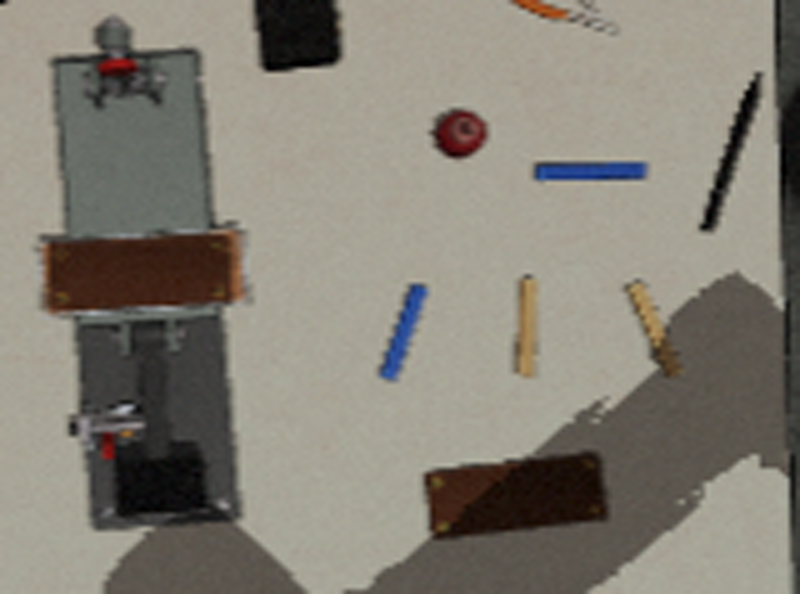

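The crop confirms the pale sticks at crop (527,325) and (653,328), the second with its lower half in shadow. Panel 2 has its brass inserts and crop corners (427,470), (598,452), (607,518) and (435,538). Next I'll get metric positions and plan the approach.

```bash
cat >> h.py <<'E'
def st():
    s=telemetry.sense(); q=s['eef_rot']; return s,R.from_quat([q[1],q[2],q[3],q[0]]).as_matrix()
def go(x,y,z,ang):
    "ang: world direction (deg) of tool y axis (jaws), mod 180; prints shift in tool axes"
    s,M=st(); dv=np.array([x,y,z])-s['eef_pos']
    # straighten tilt + yaw
    for k in (0,180):
        a=np.radians(ang+k); ty=np.array([np.cos(a),np.sin(a),0]); tz=np.array([0,0,-1.]); T=np.c_[np.cross(ty,tz),ty,tz]
        rv=R.from_matrix(M.T@T).as_rotvec()
        print('turn',rv.round(3),end=' | ')
    print('shift mm',(M.T@dv*1000).round(1),'pos',s['eef_pos'].round(4),'jaw',np.degrees(np.arctan2(M[1,1],M[0,1])).round(1),'t',s['t'],'j6',s['joint_positions'][5].round(2),'F',s['contact_force'].round(1),'gap',round(s['finger_gap'],3))
E
python3 - <<'E'
from h import *
z=np.load('top0.npz'); d=z['d']; m=camera_model('top'); C=cloud(m,d)
def f(n,pts,h):
    q=onplane(m,[(215+a/5,130+b/4.5) for a,b in pts],h)*1000; print(n,q[:,:2].round().tolist(),'mean',q.mean(0).round())
f('ptop',[(427,470),(598,452),(607,518),(435,538)],.01)
f('sa',[(527,277),(525,375)],.012); f('sb',[(634,284),(674,374)],.012)
f('plow',[(47,240),(235,234),(238,298),(48,308)],.063)
f('clampL',[(53,60),(93,527),(200,48),(240,522)],.04)
f('tread',[(117,453),(204,445),(208,505),(118,515)],.084)
f('catch',[(100,425)],.084)
for n,(u0,v0,u1,v1) in dict(catch=(229,212,246,232),tread=(240,230,255,242),mic=(170,155,195,180),tape=(160,215,182,236),bot=(300,153,314,167)).items():
    q=C[v0:v1,u0:u1]; zz=q[...,2]; i=np.unravel_index(zz.argmax(),zz.shape); print(n,'max',q[i].round(3),'med',np.median(zz).round(3), 'pts>20mm mean',q[zz>.015].mean(0).round(3))
s,M=st(); print(M.round(2)); go(.588,-.266,.25,85.6)
E
```

```text
ptop [[471.0, -192.0], [484.0, -318.0], [430.0, -323.0], [416.0, -197.0]] mean [ 450. -257.   10.]
sa [[628.0, -269.0], [548.0, -265.0]] mean [ 588. -267.   12.]
sb [[621.0, -347.0], [547.0, -375.0]] mean [ 584. -361.   12.]
plow [[660.0, 81.0], [663.0, -54.0], [612.0, -55.0], [606.0, 81.0]] mean [635.  13.  63.]
clampL [[808.0, 76.0], [431.0, 52.0], [816.0, -31.0], [433.0, -54.0]] mean [622.  11.  40.]
tread [[491.0, 32.0], [496.0, -29.0], [449.0, -31.0], [442.0, 32.0]] mean [470.   1.  84.]
catch [[513.0, 44.0]] mean [513.  44.  84.]
catch max [ 0.529 -0.035  1.814] med 0.01 pts>20mm mean [0.518 0.031 0.089]
tread max [ 0.529 -0.035  1.814] med 0.081 pts>20mm mean [0.472 0.002 0.093]
mic max [ 0.529 -0.035  1.814] med 0.037 pts>20mm mean [0.719 0.229 0.134]
tape max [ 0.529 -0.035  1.814] med 0.004 pts>20mm mean [0.515 0.279 0.062]
bot max [ 0.744 -0.222  0.082] med 0.006 pts>20mm mean [ 0.744 -0.22   0.043]
[[-0.89 -0.45 -0.  ]
 [-0.45  0.89  0.  ]
 [ 0.    0.   -1.  ]]
turn [ 0.001 -0.001  0.541] | turn [ 1.0e-03  2.0e-03 -2.6e+00] | shift mm [-406.4  173.3  -16.1] pos [ 0.3023 -0.603   0.2337] jaw 116.6 t 0.1 j6 -0.29 F [-0.7 -0.3 -0. ] gap 0.998
```

Request:
{"method": "move_arm", "body": {
  "series": [
    {"hand": 0,"dx": -37.9,"dy": 13.6},
    {"dx": -37.9,"dy": 13.6},
    {"dx": -37.9,"dy": 13.6},
    {"dx": -37.9,"dy": 13.6},
    {"dx": -37.9,"dy": 13.6},
    {"dx": -37.9,"dy": 13.6},
    {"dx": -37.9,"dy": 13.6},
    {"dx": -37.9,"dy": 13.6},
    {"dx": -37.9,"dy": 13.6},
    {"dx": -37.9,"dy": 13.6}
  ]
}}

```text
$.series[0]: bad value
```

Request:
{"method": "move_arm", "body": {
  "series": [
    {"az": 0.12},
    {"az": 0.12},
    {"az": 0.12},
    {"az": 0.12},
    {"az": 0.04},
    {"az": 0}
  ]
}}

```text
$.series[0]: bad value
```

```bash
cat > w.py <<'E'
from h import *
import sys
m,p,d=grab('wrist'); save(sys.argv[1]+'.png',p); np.savez(sys.argv[1]+'.npz',p=p,d=d,o=m['origin'],q=m['orientation'])
print(m['origin'],m['orientation'])
hsv=cv2.cvtColor(p,cv2.COLOR_RGB2HSV); H,S,V=[hsv[...,i].astype(int) for i in range(3)]
C=cloud(m,d)
def blobs(mask,h,name,amin=400):
    k=cv2.morphologyEx(mask.astype(np.uint8)*255,cv2.MORPH_OPEN,np.ones((3,3)))
    k=cv2.morphologyEx(k,cv2.MORPH_CLOSE,np.ones((5,5)))
    for c in cv2.findContours(k,cv2.RETR_EXTERNAL,cv2.CHAIN_APPROX_NONE)[0]:
        if cv2.contourArea(c)<amin: continue
        kk=np.zeros_like(k); cv2.drawContours(kk,[c],-1,255,-1)
        q=onplane(m,c.reshape(-1,2),h)[:,:2].astype(np.float32)*1000
        r=cv2.minAreaRect(q); e=cv2.boxPoints(r); a,b=e[1]-e[0],e[2]-e[1]; l=a if np.linalg.norm(a)>np.linalg.norm(b) else b
        print(name,'px',c.reshape(-1,2).mean(0).round(),'c',np.round(r[0],1),'size',np.round(r[1],1),'long',round(np.degrees(np.arctan2(l[1],l[0]))%180,1),'z',np.median(C[...,2][kk>0]).round(3))
zs=float(sys.argv[2]); zp=float(sys.argv[3])
blobs((H>8)&(H<28)&(S>70)&(V>90),zs,'stick')
blobs((H<14)&(S>110)&(V<125)&(V>15),zp,'brown',3000)
E
python3 w.py w1 .012 .010; python3 -c "
from h import *
go(.588,-.267,.1,87)"
```

```text
[ 0.24244277 -0.63375948  0.38329255] [ 0.52114247 -0.06696009 -0.10970585  0.84373663]
stick px [372. 303.] c [ 395.5 -362.8] size [ 18.4 427.7] long 116.7 z 0.318
turn [ 0.001 -0.     0.517] | turn [ 1.000e-03  2.000e-03 -2.625e+00] | shift mm [-406.   172.3  134. ] pos [ 0.3024 -0.6031  0.2339] jaw 116.6 t 0.15 j6 -0.29 F [-0.5 -0.6  0.5] gap 1.003
```

View pics/w1.png

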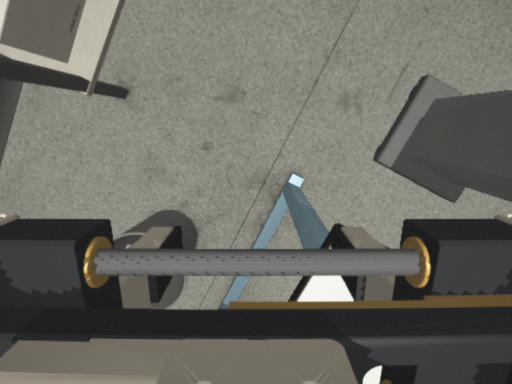

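The moves were refused because every row needs all its fields. The wrist view shows only the floor, with the gripper's bar across row 260. Repeating with full rows.

Request:
{"method": "move_arm", "body": {
  "series": [
    {"hand": 0,"dx": -37.9,"dy": 13.6,"dz": 0,"ax": 0,"ay": 0,"az": 0},
    {"hand": 0,"dx": -37.9,"dy": 13.6,"dz": 0,"ax": 0,"ay": 0,"az": 0},
    {"hand": 0,"dx": -37.9,"dy": 13.6,"dz": 0,"ax": 0,"ay": 0,"az": 0},
    {"hand": 0,"dx": -37.9,"dy": 13.6,"dz": 0,"ax": 0,"ay": 0,"az": 0},
    {"hand": 0,"dx": -37.9,"dy": 13.6,"dz": 0,"ax": 0,"ay": 0,"az": 0},
    {"hand": 0,"dx": -37.9,"dy": 13.6,"dz": 0,"ax": 0,"ay": 0,"az": 0},
    {"hand": 0,"dx": -37.9,"dy": 13.6,"dz": 0,"ax": 0,"ay": 0,"az": 0},
    {"hand": 0,"dx": -37.9,"dy": 13.6,"dz": 0,"ax": 0,"ay": 0,"az": 0},
    {"hand": 0,"dx": -37.9,"dy": 13.6,"dz": 0,"ax": 0,"ay": 0,"az": 0},
    {"hand": 0,"dx": -37.9,"dy": 13.6,"dz": 0,"ax": 0,"ay": 0,"az": 0}
  ]
}}

```text
t: 0.98
eef_pos: [0.5813, -0.3101, 0.2345]
eef_rot: [-0.0, -0.23, 0.973, 0.0]
contact_force: [0.5, -0.7, 0.8]
finger_gap: 1.0
```

Request:
{"method": "move_arm", "body": {
  "series": [
    {"hand": 0,"dx": 0,"dy": 0,"dz": 0,"ax": 0,"ay": 0,"az": 0.12},
    {"hand": 0,"dx": 0,"dy": 0,"dz": 0,"ax": 0,"ay": 0,"az": 0.12},
    {"hand": 0,"dx": 0,"dy": 0,"dz": 0,"ax": 0,"ay": 0,"az": 0.12},
    {"hand": 0,"dx": 0,"dy": 0,"dz": 0,"ax": 0,"ay": 0,"az": 0.12},
    {"hand": 0,"dx": 0,"dy": 0,"dz": 0,"ax": 0,"ay": 0,"az": 0.04},
    {"hand": 0,"dx": 0,"dy": 0,"dz": 0,"ax": 0,"ay": 0,"az": 0}
  ]
}}

```text
t: 1.48
eef_pos: [0.5803, -0.3117, 0.2342]
eef_rot: [-0.0, 0.028, 1.0, 0.0]
contact_force: [-0.3, -0.9, -0.1]
finger_gap: 1.002
```

```bash
python3 w.py w2 .012 .010; python3 -c "
from h import *
go(.588,-.267,.1,87)"
```

```text
[ 0.51316856 -0.30766321  0.38377912] [ 0.72103946 -0.09339514 -0.08803713  0.68090301]
stick px [218. 179.] c [ 584.2 -361.8] size [79.4 12.8] long 20.0 z 0.011
stick px [289. 178.] c [ 587.4 -268.8] size [11.8 78.6] long 178.1 z 0.011
stick px [293.  52.] c [ 437.9 -259.6] size [ 25.  125.6] long 96.5 z 0.009
brown px [295.  66.] c [ 451.8 -257.6] size [ 52.9 126.6] long 96.6 z 0.009
turn [ 0.    -0.001 -0.002] | turn [-1.00e-03 -0.00e+00  3.14e+00] | shift mm [ -5.4  45.1 134.2] pos [ 0.5803 -0.3118  0.2342] jaw 86.9 t 1.5333 j6 -1.43 F [ 0.9 -0.3  0.2] gap 1.0
```

View pics/w2.png

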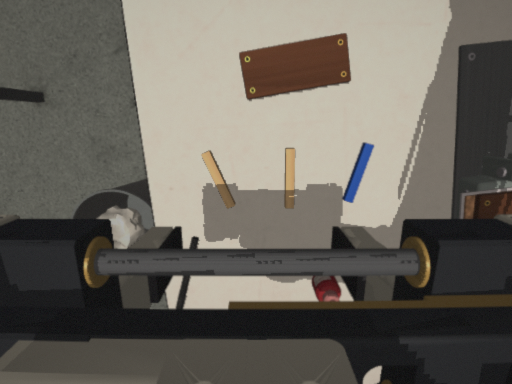

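The wrist view matches the top view: sticks at pixels (218,179) and (289,178), panel 2 at (295,66). Picking up the first stick, centred at (587.5,-268.5).

Request:
{"method": "move_arm", "body": {
  "series": [
    {"hand": 128,"dx": -4.9,"dy": 22,"dz": 0,"ax": 0,"ay": 0,"az": -0.02},
    {"hand": 128,"dx": 0,"dy": 21.6,"dz": 40,"ax": 0,"ay": 0,"az": 0},
    {"hand": 128,"dx": 0,"dy": 0,"dz": 40,"ax": 0,"ay": 0,"az": 0},
    {"hand": 128,"dx": 0,"dy": 0,"dz": 40,"ax": 0,"ay": 0,"az": 0},
    {"hand": 128,"dx": 0,"dy": 0,"dz": 40,"ax": 0,"ay": 0,"az": 0},
    {"hand": 128,"dx": 0,"dy": 0,"dz": 30,"ax": 0,"ay": 0,"az": 0},
    {"hand": 128,"dx": 0,"dy": 0,"dz": 20,"ax": 0,"ay": 0,"az": 0},
    {"hand": 128,"dx": 0,"dy": 0,"dz": 13.5,"ax": 0,"ay": 0,"az": 0},
    {"hand": 128,"dx": 0,"dy": 0,"dz": 0,"ax": 0,"ay": 0,"az": 0}
  ],
  "newtons": 15
}}

```text
t: 2.28
eef_pos: [0.5847, -0.27, 0.0106]
eef_rot: [-0.003, 0.017, 1.0, 0.001]
contact_force: [-0.3, 0.3, -0.8]
finger_gap: 0.503
```

Request:
{"method": "move_arm", "body": {
  "series": [
    {"hand": 255,"dx": 0,"dy": 0,"dz": 0,"ax": 0,"ay": 0,"az": 0},
    {"hand": 255,"dx": 0,"dy": 0,"dz": 0,"ax": 0,"ay": 0,"az": 0},
    {"hand": 255,"dx": 0,"dy": 0,"dz": 0,"ax": 0,"ay": 0,"az": 0},
    {"hand": 255,"dx": 0,"dy": 0,"dz": 0,"ax": 0,"ay": 0,"az": 0},
    {"hand": 255,"dx": 0,"dy": 0,"dz": 0,"ax": 0,"ay": 0,"az": 0},
    {"hand": 255,"dx": 0,"dy": 0,"dz": 0,"ax": 0,"ay": 0,"az": 0}
  ]
}}

```text
t: 2.78
eef_pos: [0.5876, -0.2705, 0.0153]
eef_rot: [0.001, 0.017, 1.0, -0.0]
contact_force: [-0.6, 1.1, 3.7]
finger_gap: 0.135
```

```bash
python3 -c "
from h import *
go(.635,.013,.22,93.5)"
```

```text
turn [-0.     0.001 -0.096] | turn [2.000e-03 0.000e+00 3.046e+00] | shift mm [ -37.7  285.  -204.7] pos [ 0.5876 -0.2705  0.0153] jaw 88.0 t 2.7833 j6 -1.48 F [-0.6  1.1  3.7] gap 0.135
```

Stick gripped (gap 11.9 mm). Lifting it and carrying it to above the bed.

Request:
{"method": "move_arm", "body": {
  "series": [
    {"hand": 255,"dx": 0,"dy": 0,"dz": -20,"ax": 0,"ay": 0,"az": 0},
    {"hand": 255,"dx": 0,"dy": 0,"dz": -40,"ax": 0,"ay": 0,"az": 0},
    {"hand": 255,"dx": 0,"dy": 0,"dz": -40,"ax": 0,"ay": 0,"az": 0},
    {"hand": 255,"dx": 0,"dy": 0,"dz": -40,"ax": 0,"ay": 0,"az": 0},
    {"hand": 255,"dx": 0,"dy": 20,"dz": -40,"ax": 0,"ay": 0,"az": 0},
    {"hand": 255,"dx": -5,"dy": 40,"dz": -40,"ax": 0,"ay": 0,"az": 0},
    {"hand": 255,"dx": -10,"dy": 40,"dz": 0,"ax": 0,"ay": 0,"az": 0},
    {"hand": 255,"dx": -10,"dy": 40,"dz": 0,"ax": 0,"ay": 0,"az": 0},
    {"hand": 255,"dx": -10,"dy": 40,"dz": 0,"ax": 0,"ay": 0,"az": -0.05},
    {"hand": 255,"dx": -3,"dy": 20,"dz": 0,"ax": 0,"ay": 0,"az": -0.046}
  ]
}}

```text
t: 3.62
eef_pos: [0.6305, -0.08, 0.2217]
eef_rot: [0.001, -0.032, 0.999, 0.0]
contact_force: [0.5, -1.4, -0.3]
finger_gap: 0.133
```

```bash
python3 w.py w3 .04 .063; python3 -c "
from h import *
go(.638,-.032,.09,93.5)"
```

```text
[ 0.56309317 -0.08437553  0.37109313] [ 0.67820169 -0.08849012 -0.09452635  0.7233787 ]
stick px [257. 289.] c [773.6 -70.7] size [38.3 24.9] long 3.7 z 0.218
stick px [257. 211.] c [668.6 -77.5] size [94.5 25.2] long 4.2 z 0.218
stick px [334. 188.] c [639.9  16.2] size [ 58.6 149.3] long 93.8 z 0.062
stick px [ 31. 125.] c [ 582.6 -338.2] size [73.3 14.5] long 20.8 z 0.011
stick px [109.  17.] c [ 469.6 -241.8] size [ 35.1 117.9] long 92.6 z 0.01
brown px [338. 193.] c [634.8   9.2] size [ 55.  136.8] long 92.7 z 0.062
brown px [111.  18.] c [ 477.  -229.7] size [ 34.5 110.8] long 92.6 z 0.01
turn [0.001 0.001 0.009] | turn [-2.000e-03  2.000e-03 -3.133e+00] | shift mm [-10.5  45.5 131.5] pos [ 0.6306 -0.0782  0.2214] jaw 94.0 t 3.6667 j6 -1.68 F [ 0.1  0.2 -0.6] gap 0.132
```

View pics/w3.png

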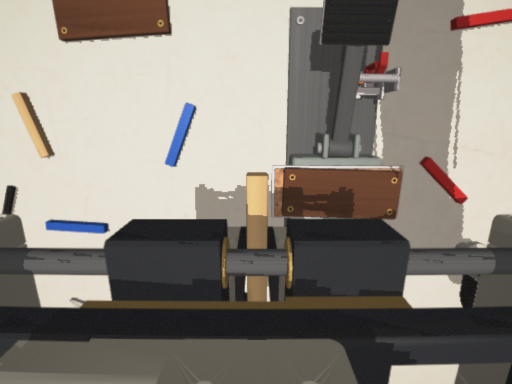

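The view shows panel 1 at pixel (338,193) on the cork, whose corrected centre is (637,12) mm, agreeing with the top view. I'm placing the held stick at (640,-32) mm.

Request:
{"method": "move_arm", "body": {
  "series": [
    {"hand": 255,"dx": -6.5,"dy": 23,"dz": 0,"ax": 0,"ay": 0,"az": 0.009},
    {"hand": 255,"dx": -6,"dy": 22.5,"dz": 0,"ax": 0,"ay": 0,"az": 0},
    {"hand": 255,"dx": 0,"dy": 0,"dz": 40,"ax": 0,"ay": 0,"az": 0},
    {"hand": 255,"dx": 0,"dy": 0,"dz": 40,"ax": 0,"ay": 0,"az": 0},
    {"hand": 255,"dx": 0,"dy": 0,"dz": 30,"ax": 0,"ay": 0,"az": 0},
    {"hand": 255,"dx": 0,"dy": 0,"dz": 15,"ax": 0,"ay": 0,"az": 0},
    {"hand": 255,"dx": 0,"dy": 0,"dz": 10,"ax": 0,"ay": 0,"az": 0},
    {"hand": 255,"dx": 0,"dy": 0,"dz": 0,"ax": 0,"ay": 0,"az": 0},
    {"hand": 255,"dx": 0,"dy": 0,"dz": 0,"ax": 0,"ay": 0,"az": 0}
  ]
}}

```text
t: 4.42
eef_pos: [0.6398, -0.0377, 0.0866]
eef_rot: [0.0, -0.026, 1.0, -0.0]
contact_force: [-0.5, -1.3, -0.2]
finger_gap: 0.133
```

```bash
python3 -c "
from h import *
go(.640,-.032,.0795,93.5); print(camera_model('wrist')['distortion'])"
```

```text
turn [-0.     0.    -0.009] | turn [1.000e-03 0.000e+00 3.132e+00] | shift mm [-0.5  5.7  7.1] pos [ 0.6398 -0.0377  0.0866] jaw 93.0 t 4.4167 j6 -1.76 F [-0.5 -1.3 -0.2] gap 0.133
[-0.02944319  0.          0.          0.          0.        ]
```

Request:
{"method": "move_arm", "body": {
  "series": [
    {"hand": 255,"dx": 0,"dy": 5.5,"dz": 3,"ax": 0,"ay": 0,"az": -0.009},
    {"hand": 255,"dx": 0,"dy": 0,"dz": 3.5,"ax": 0,"ay": 0,"az": 0},
    {"hand": 255,"dx": 0,"dy": 0,"dz": 0,"ax": 0,"ay": 0,"az": 0},
    {"hand": 255,"dx": 0,"dy": 0,"dz": 0,"ax": 0,"ay": 0,"az": 0}
  ]
}}

```text
t: 4.75
eef_pos: [0.6393, -0.0319, 0.0801]
eef_rot: [0.0, -0.03, 1.0, 0.0]
contact_force: [0.2, -0.7, 0.7]
finger_gap: 0.132
```

```bash
python3 -c "
from h import *
go(.640,-.032,.0785,93.5)"
```

```text
turn [ 0.     0.001 -0.   ] | turn [ 1.000e-03 -0.000e+00  3.141e+00] | shift mm [-0.7 -0.2  1.6] pos [ 0.6393 -0.0319  0.0801] jaw 93.5 t 4.75 j6 -1.76 F [ 0.2 -0.7  0.7] gap 0.132
```

Request:
{"method": "move_arm", "body": {
  "series": [
    {"hand": 255,"dx": 0,"dy": 0,"dz": 1.2,"ax": 0,"ay": 0,"az": 0},
    {"hand": 255,"dx": 0,"dy": 0,"dz": 0,"ax": 0,"ay": 0,"az": 0},
    {"hand": 205,"dx": 0,"dy": 0,"dz": 0,"ax": 0,"ay": 0,"az": 0},
    {"hand": 150,"dx": 0,"dy": 0,"dz": 0,"ax": 0,"ay": 0,"az": 0},
    {"hand": 150,"dx": 0,"dy": 0,"dz": 0,"ax": 0,"ay": 0,"az": 0}
  ]
}}

```text
t: 5.17
eef_pos: [0.6392, -0.0321, 0.0784]
eef_rot: [0.0, -0.03, 1.0, -0.0]
contact_force: [-0.1, -0.5, 0.1]
finger_gap: 0.287
```

Request:
{"method": "move_arm", "body": {
  "series": [
    {"hand": 150,"dx": 0,"dy": 0,"dz": -15,"ax": 0,"ay": 0,"az": 0},
    {"hand": 150,"dx": 0,"dy": 0,"dz": -40,"ax": 0,"ay": 0,"az": 0},
    {"hand": 150,"dx": 0,"dy": 0,"dz": -40,"ax": 0,"ay": 0,"az": 0},
    {"hand": 150,"dx": 0,"dy": -20,"dz": -30,"ax": 0,"ay": 0,"az": 0},
    {"hand": 150,"dx": 0,"dy": -40,"dz": -15,"ax": 0,"ay": 0,"az": 0},
    {"hand": 150,"dx": 0,"dy": -40,"dz": 0,"ax": 0,"ay": 0,"az": 0},
    {"hand": 150,"dx": 0,"dy": -40,"dz": 0,"ax": 0,"ay": 0,"az": 0},
    {"hand": 150,"dx": 0,"dy": 0,"dz": 0,"ax": 0,"ay": 0,"az": 0},
    {"hand": 150,"dx": 0,"dy": 0,"dz": 0,"ax": 0,"ay": 0,"az": 0}
  ]
}}

```text
t: 5.92
eef_pos: [0.6471, -0.1732, 0.2177]
eef_rot: [-0.0, -0.029, 1.0, 0.0]
contact_force: [-0.7, 0.3, -0.1]
finger_gap: 0.411
```

```bash
python3 w.py w4 .075 .063; python3 -c "
from h import *
go(.584,-.362,.012,110)"
```

```text
[ 0.57996061 -0.17692127  0.36721754] [ 0.68101843 -0.08832835 -0.093241    0.72091478]
stick px [387. 186.] c [637.1 -40.4] size [72.7 59.5] long 11.1 z 0.063
stick px [102. 116.] c [ 583.8 -328.5] size [65.5 10.7] long 20.3 z 0.011
stick px [187.  13.] c [ 485.6 -241.5] size [ 20.5 103.8] long 96.3 z 0.01
brown px [443. 184.] c [634.   27.9] size [53.5 97.3] long 93.6 z 0.062
turn [ 0.   -0.   -0.29] | turn [-1.000e-03 -0.000e+00  2.851e+00] | shift mm [  74.1 -186.1  205.6] pos [ 0.6472 -0.1719  0.2176] jaw 93.4 t 5.9667 j6 -1.54 F [-0.4  0.8 -0.1] gap 0.413
```

Request:
{"method": "move_arm", "body": {
  "series": [
    {"hand": 140,"dx": 15,"dy": -37,"dz": 0,"ax": 0,"ay": 0,"az": 0},
    {"hand": 140,"dx": 15,"dy": -37,"dz": 20,"ax": 0,"ay": 0,"az": 0},
    {"hand": 140,"dx": 15,"dy": -37,"dz": 20,"ax": 0,"ay": 0,"az": 0},
    {"hand": 140,"dx": 15,"dy": -37,"dz": 20,"ax": 0,"ay": 0,"az": 0},
    {"hand": 140,"dx": 14,"dy": -38,"dz": 20,"ax": 0,"ay": 0,"az": 0},
    {"hand": 140,"dx": 0,"dy": 0,"dz": 20,"ax": 0,"ay": 0,"az": -0.1},
    {"hand": 140,"dx": 0,"dy": 0,"dz": 30,"ax": 0,"ay": 0,"az": -0.1},
    {"hand": 140,"dx": 0,"dy": 0,"dz": 30,"ax": 0,"ay": 0,"az": -0.09},
    {"hand": 140,"dx": 0,"dy": 0,"dz": 0,"ax": 0,"ay": 0,"az": 0}
  ]
}}

```text
t: 6.72
eef_pos: [0.5849, -0.348, 0.0571]
eef_rot: [-0.004, -0.176, 0.984, 0.003]
contact_force: [-1.9, 1.2, -1.8]
finger_gap: 0.45
```

```bash
python3 -c "
from h import *
go(.584,-.3615,.015,110)"
```

```text
turn [ 0.007 -0.007  0.005] | turn [ 0.011  0.011 -3.136] | shift mm [  5.3 -12.7  42.1] pos [ 0.5849 -0.348   0.0571] jaw 110.3 t 6.7167 j6 -0.96 F [-1.9  1.2 -1.8] gap 0.45
```

Request:
{"method": "move_arm", "body": {
  "series": [
    {"hand": 140,"dx": 0,"dy": 0,"dz": 10,"ax": 0,"ay": 0,"az": 0},
    {"hand": 140,"dx": 0,"dy": 0,"dz": 0,"ax": 0,"ay": 0,"az": 0},
    {"hand": 140,"dx": 0,"dy": 0,"dz": 0,"ax": 0,"ay": 0,"az": 0}
  ]
}}

```text
t: 6.97
eef_pos: [0.5895, -0.35, 0.0549]
eef_rot: [0.001, -0.174, 0.985, -0.0]
contact_force: [0.0, -0.2, 0.8]
finger_gap: 0.451
```

```bash
python3 -c "
from h import *
go(.584,-.3615,.015,110)"
```

```text
turn [-0.001  0.001  0.001] | turn [-2.000e-03 -2.000e-03 -3.141e+00] | shift mm [ 9.2 -8.8 39.9] pos [ 0.5895 -0.35    0.0549] jaw 110.1 t 6.9667 j6 -0.97 F [ 0.  -0.2  0.8] gap 0.451
```

Request:
{"method": "move_arm", "body": {
  "series": [
    {"hand": 140,"dx": 9.2,"dy": -8.8,"dz": 0,"ax": 0,"ay": 0,"az": 0},
    {"hand": 140,"dx": 0,"dy": 0,"dz": 20,"ax": 0,"ay": 0,"az": 0},
    {"hand": 140,"dx": 0,"dy": 0,"dz": 19,"ax": 0,"ay": 0,"az": 0},
    {"hand": 140,"dx": 0,"dy": 0,"dz": 0,"ax": 0,"ay": 0,"az": 0},
    {"hand": 255,"dx": 0,"dy": 0,"dz": 0,"ax": 0,"ay": 0,"az": 0},
    {"hand": 255,"dx": 0,"dy": 0,"dz": 0,"ax": 0,"ay": 0,"az": 0},
    {"hand": 255,"dx": 0,"dy": 0,"dz": 0,"ax": 0,"ay": 0,"az": 0},
    {"hand": 255,"dx": 0,"dy": 0,"dz": 0,"ax": 0,"ay": 0,"az": 0},
    {"hand": 255,"dx": 0,"dy": 0,"dz": 0,"ax": 0,"ay": 0,"az": 0}
  ]
}}

```text
t: 7.72
eef_pos: [0.5834, -0.362, 0.0156]
eef_rot: [0.001, -0.175, 0.985, -0.0]
contact_force: [0.6, 0.9, 1.0]
finger_gap: 0.132
```

Request:
{"method": "move_arm", "body": {
  "series": [
    {"hand": 255,"dx": 0,"dy": 0,"dz": -20,"ax": 0,"ay": 0,"az": 0},
    {"hand": 255,"dx": 0,"dy": 0,"dz": -40,"ax": 0,"ay": 0,"az": 0},
    {"hand": 255,"dx": 0,"dy": 0,"dz": -40,"ax": 0,"ay": 0,"az": 0},
    {"hand": 255,"dx": 0,"dy": 0,"dz": -40,"ax": 0,"ay": 0,"az": 0},
    {"hand": 255,"dx": 0,"dy": 0,"dz": -40,"ax": 0,"ay": 0,"az": 0},
    {"hand": 255,"dx": 0,"dy": 0,"dz": -20,"ax": 0,"ay": 0,"az": 0.1},
    {"hand": 255,"dx": 0,"dy": 0,"dz": 0,"ax": 0,"ay": 0,"az": 0.1},
    {"hand": 255,"dx": 0,"dy": 0,"dz": 0,"ax": 0,"ay": 0,"az": 0.09},
    {"hand": 255,"dx": 0,"dy": 0,"dz": 0,"ax": 0,"ay": 0,"az": 0}
  ]
}}

```text
t: 8.47
eef_pos: [0.5829, -0.3617, 0.2157]
eef_rot: [0.001, -0.028, 1.0, -0.0]
contact_force: [0.0, -0.0, 0.4]
finger_gap: 0.137
```

```bash
python3 -c "
from h import *
go(.634,.058,.22,93.5)"
```

```text
turn [-0.     0.002 -0.004] | turn [3.000e-03 1.000e-03 3.137e+00] | shift mm [-74.9 416.1  -4.3] pos [ 0.5829 -0.3617  0.2157] jaw 93.3 t 8.4667 j6 -1.24 F [ 0.  -0.   0.4] gap 0.137
```

Gripped (gap 12 mm), with z about 15.5 mm above the stick's underside again. Carrying it to the +y end.

Request:
{"method": "move_arm", "body": {
  "series": [
    {"hand": 255,"dx": -7,"dy": 39,"dz": 0,"ax": 0,"ay": 0,"az": 0},
    {"hand": 255,"dx": -7,"dy": 39,"dz": 0,"ax": 0,"ay": 0,"az": 0},
    {"hand": 255,"dx": -7,"dy": 39,"dz": 0,"ax": 0,"ay": 0,"az": 0},
    {"hand": 255,"dx": -7,"dy": 39,"dz": 0,"ax": 0,"ay": 0,"az": 0},
    {"hand": 255,"dx": -7,"dy": 39,"dz": 0,"ax": 0,"ay": 0,"az": 0},
    {"hand": 255,"dx": -7,"dy": 39,"dz": 0,"ax": 0,"ay": 0,"az": 0},
    {"hand": 255,"dx": -7,"dy": 39,"dz": 0,"ax": 0,"ay": 0,"az": 0},
    {"hand": 255,"dx": -7,"dy": 39,"dz": 0,"ax": 0,"ay": 0,"az": 0},
    {"hand": 255,"dx": -7,"dy": 39,"dz": 0,"ax": 0,"ay": 0,"az": 0},
    {"hand": 255,"dx": -7,"dy": 39,"dz": 0,"ax": 0,"ay": 0,"az": 0}
  ]
}}

```text
t: 9.3
eef_pos: [0.6287, 0.0337, 0.2146]
eef_rot: [-0.0, -0.032, 0.999, -0.0]
contact_force: [0.1, -1.3, -0.4]
finger_gap: 0.133
```

Request:
{"method": "move_arm", "body": {
  "series": [
    {"hand": 255,"dx": -5,"dy": 26,"dz": 0,"ax": 0,"ay": 0,"az": 0},
    {"hand": 255,"dx": 0,"dy": 0,"dz": 0,"ax": 0,"ay": 0,"az": 0},
    {"hand": 255,"dx": 0,"dy": 0,"dz": 0,"ax": 0,"ay": 0,"az": 0}
  ]
}}

```text
t: 9.55
eef_pos: [0.6322, 0.0597, 0.2141]
eef_rot: [-0.0, -0.033, 0.999, -0.0]
contact_force: [0.8, -0.6, 0.0]
finger_gap: 0.13
```

```bash
python3 w.py w5 .075 .063; python3 -c "
from h import *
go(.634,.058,.0785,93.5)"
```

```text
[0.56518989 0.05537738 0.36372533] [ 0.67768626 -0.08790139 -0.09344549  0.72407363]
stick px [256. 289.] c [747.8  67.3] size [33.3 21.5] long 3.8 z 0.21
stick px [220. 192.] c [648.6  15.8] size [135.4  96.9] long 88.5 z 0.063
stick px [455.  90.] c [522.7 244.1] size [53.3 53. ] long 30.3 z 0.018
stick px [19. 11.] c [ 480.8 -166.1] size [19.1 40.6] long 91.9 z 0.01
brown px [233. 184.] c [633.6  27.7] size [ 53.8 108.6] long 92.6 z 0.062
turn [-0.    -0.001  0.003] | turn [ 1.000e-03 -1.000e-03 -3.138e+00] | shift mm [ -2.   -0.6 135.7] pos [0.6321 0.0585 0.2142] jaw 93.7 t 9.6 j6 -1.91 F [-0.9 -0.6  0. ] gap 0.134
```

View pics/w5.png

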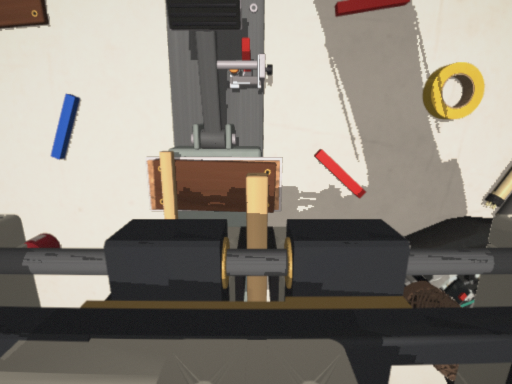

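The first stick lies crosswise at columns 161-176, and the cork spans 148-281. The second stick is held above the +y end. Lowering it.

Request:
{"method": "move_arm", "body": {
  "series": [
    {"hand": 255,"dx": -2,"dy": -0.6,"dz": 30,"ax": 0,"ay": 0,"az": 0},
    {"hand": 255,"dx": 0,"dy": 0,"dz": 40,"ax": 0,"ay": 0,"az": 0},
    {"hand": 255,"dx": 0,"dy": 0,"dz": 35,"ax": 0,"ay": 0,"az": 0},
    {"hand": 255,"dx": 0,"dy": 0,"dz": 15,"ax": 0,"ay": 0,"az": 0},
    {"hand": 255,"dx": 0,"dy": 0,"dz": 8,"ax": 0,"ay": 0,"az": 0},
    {"hand": 255,"dx": 0,"dy": 0,"dz": 0,"ax": 0,"ay": 0,"az": 0},
    {"hand": 255,"dx": 0,"dy": 0,"dz": 0,"ax": 0,"ay": 0,"az": 0}
  ]
}}

```text
t: 10.18
eef_pos: [0.635, 0.0568, 0.0873]
eef_rot: [0.0, -0.03, 1.0, -0.0]
contact_force: [-1.3, 0.1, 1.1]
finger_gap: 0.131
```

```bash
python3 -c "
from h import *
go(.634,.058,.0788,93.5)"
```

```text
turn [-0.     0.001 -0.   ] | turn [1.000e-03 0.000e+00 3.141e+00] | shift mm [1.  1.3 8.5] pos [0.635  0.0568 0.0873] jaw 93.5 t 10.1833 j6 -1.91 F [-1.3  0.1  1.1] gap 0.131
```

Request:
{"method": "move_arm", "body": {
  "series": [
    {"hand": 255,"dx": 0,"dy": 1,"dz": 4,"ax": 0,"ay": 0,"az": 0},
    {"hand": 255,"dx": 0,"dy": 0,"dz": 4.5,"ax": 0,"ay": 0,"az": 0},
    {"hand": 255,"dx": 0,"dy": 0,"dz": 0,"ax": 0,"ay": 0,"az": 0},
    {"hand": 205,"dx": 0,"dy": 0,"dz": 0,"ax": 0,"ay": 0,"az": 0},
    {"hand": 170,"dx": 0,"dy": 0,"dz": 0,"ax": 0,"ay": 0,"az": 0},
    {"hand": 150,"dx": 0,"dy": 0,"dz": 0,"ax": 0,"ay": 0,"az": 0},
    {"hand": 150,"dx": 0,"dy": 0,"dz": 0,"ax": 0,"ay": 0,"az": 0}
  ]
}}

```text
t: 10.77
eef_pos: [0.6344, 0.0585, 0.0782]
eef_rot: [0.0, -0.03, 1.0, 0.0]
contact_force: [0.2, -0.3, -0.7]
finger_gap: 0.361
```

Request:
{"method": "move_arm", "body": {
  "series": [
    {"hand": 150,"dx": 0,"dy": 0,"dz": -15,"ax": 0,"ay": 0,"az": 0},
    {"hand": 150,"dx": 0,"dy": 0,"dz": -40,"ax": 0,"ay": 0,"az": 0},
    {"hand": 150,"dx": 0,"dy": 0,"dz": -40,"ax": 0,"ay": 0,"az": 0},
    {"hand": 100,"dx": 0,"dy": -20,"dz": -30,"ax": 0,"ay": 0,"az": 0},
    {"hand": 0,"dx": 10,"dy": -35,"dz": -10,"ax": 0,"ay": 0,"az": 0},
    {"hand": 0,"dx": 20,"dy": -35,"dz": 0,"ax": 0,"ay": 0,"az": 0},
    {"hand": 0,"dx": 20,"dy": -35,"dz": 0,"ax": 0,"ay": 0,"az": 0},
    {"hand": 0,"dx": 20,"dy": -35,"dz": 0,"ax": 0,"ay": 0,"az": 0},
    {"hand": 0,"dx": 20,"dy": -35,"dz": 0,"ax": 0,"ay": 0,"az": 0},
    {"hand": 0,"dx": 20,"dy": -35,"dz": 0,"ax": 0,"ay": 0,"az": 0}
  ]
}}

```text
t: 11.6
eef_pos: [0.5373, -0.1792, 0.2133]
eef_rot: [0.0, -0.031, 1.0, -0.0]
contact_force: [1.5, -0.3, -0.7]
finger_gap: 0.879
```

Request:
{"method": "move_arm", "body": {
  "series": [
    {"hand": 0,"dx": 0,"dy": 0,"dz": 0,"ax": 0,"ay": 0,"az": -0.12},
    {"hand": 0,"dx": 0,"dy": 0,"dz": 0,"ax": 0,"ay": 0,"az": -0.12},
    {"hand": 0,"dx": 0,"dy": 0,"dz": 0,"ax": 0,"ay": 0,"az": -0.12},
    {"hand": 0,"dx": 0,"dy": 0,"dz": 0,"ax": 0,"ay": 0,"az": -0.12},
    {"hand": 0,"dx": 0,"dy": 0,"dz": 0,"ax": 0,"ay": 0,"az": -0.12},
    {"hand": 0,"dx": 0,"dy": 0,"dz": 0,"ax": 0,"ay": 0,"az": -0.12},
    {"hand": 0,"dx": 0,"dy": 0,"dz": 0,"ax": 0,"ay": 0,"az": -0.12},
    {"hand": 0,"dx": 0,"dy": 0,"dz": 0,"ax": 0,"ay": 0,"az": -0.12},
    {"hand": 0,"dx": 0,"dy": 0,"dz": 0,"ax": 0,"ay": 0,"az": -0.12},
    {"hand": 0,"dx": 0,"dy": 0,"dz": 0,"ax": 0,"ay": 0,"az": -0.12}
  ]
}}

```text
t: 12.43
eef_pos: [0.5384, -0.1777, 0.213]
eef_rot: [-0.0, -0.592, 0.806, 0.0]
contact_force: [0.1, -0.3, 1.0]
finger_gap: 0.999
```

```bash
python3 -c "
from h import *
go(.4515,-.2575,.2,186.5)
m,p,d=grab('top'); save('top1.png',cv2.resize(p[160:230,205:285],None,fx=8,fy=8,interpolation=cv2.INTER_CUBIC))"
```

```text
turn [ 0.     0.    -0.417] | turn [ 0.    -0.     2.724] | shift mm [102.1  59.1  13. ] pos [ 0.5384 -0.1777  0.213 ] jaw 162.6 t 12.4333 j6 -0.33 F [ 0.1 -0.3  1. ] gap 0.999
```

View pics/top1.png

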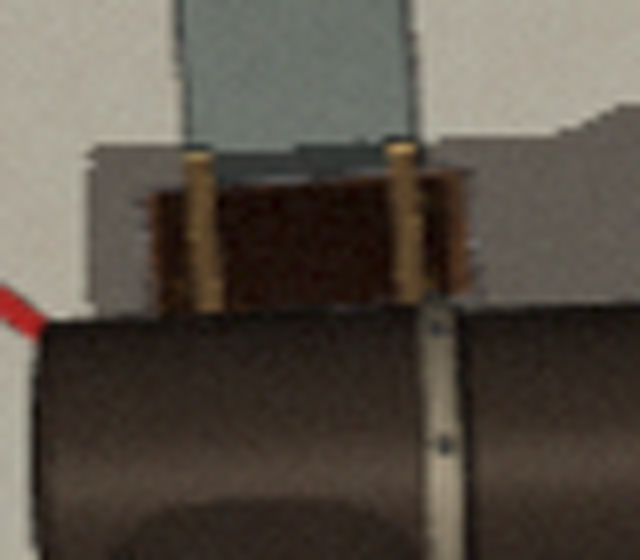

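Both sticks lie parallel across the panel at crop (200,230) and (404,220). Moving to panel 2.

Request:
{"method": "move_arm", "body": {
  "series": [
    {"hand": 0,"dx": 34,"dy": 20,"dz": 4,"ax": 0,"ay": 0,"az": 0},
    {"hand": 0,"dx": 34,"dy": 20,"dz": 4,"ax": 0,"ay": 0,"az": 0},
    {"hand": 0,"dx": 34,"dy": 19,"dz": 5,"ax": 0,"ay": 0,"az": 0},
    {"hand": 0,"dx": 0,"dy": 0,"dz": 20,"ax": 0,"ay": 0,"az": -0.11},
    {"hand": 0,"dx": 0,"dy": 0,"dz": 20,"ax": 0,"ay": 0,"az": -0.11},
    {"hand": 0,"dx": 0,"dy": 0,"dz": 20,"ax": 0,"ay": 0,"az": -0.11},
    {"hand": 0,"dx": 0,"dy": 0,"dz": 20,"ax": 0,"ay": 0,"az": -0.09},
    {"hand": 0,"dx": 0,"dy": 0,"dz": 0,"ax": 0,"ay": 0,"az": 0},
    {"hand": 0,"dx": 0,"dy": 0,"dz": 0,"ax": 0,"ay": 0,"az": 0}
  ]
}}

```text
t: 13.23
eef_pos: [0.4506, -0.2569, 0.1196]
eef_rot: [0.001, 0.743, -0.669, -0.001]
contact_force: [0.3, 0.0, 1.0]
finger_gap: 1.001
```

```bash
python3 w.py w6 .012 .010; python3 -c "
from h import *
go(.4515,-.2575,.014,186.5)"
```

```text
[ 0.45949235 -0.32494304  0.26918444] [-0.05184584  0.00816685 -0.12870737  0.99029275]
stick px [274. 147.] c [ 441.2 -303.4] size [21.5 38.1] long 97.4 z 0.009
brown px [257. 186.] c [ 452.2 -263.6] size [ 52.8 115.5] long 96.4 z 0.009
turn [ 0.    -0.    -0.008] | turn [-1.000e-03 -0.000e+00  3.134e+00] | shift mm [4.000e-01 1.000e-01 1.067e+02] pos [ 0.4516 -0.2571  0.1207] jaw -173.9 t 13.2833 j6 0.24 F [ 0.  -0.4  1.7] gap 0.997
```

Request:
{"method": "move_arm", "body": {
  "series": [
    {"hand": 0,"dx": 0,"dy": 0,"dz": 30,"ax": 0,"ay": 0,"az": -0.008},
    {"hand": 0,"dx": 0,"dy": 0,"dz": 35,"ax": 0,"ay": 0,"az": 0},
    {"hand": 0,"dx": 0,"dy": 0,"dz": 25,"ax": 0,"ay": 0,"az": 0},
    {"hand": 0,"dx": 0,"dy": 0,"dz": 16,"ax": 0,"ay": 0,"az": 0},
    {"hand": 0,"dx": 0,"dy": 0,"dz": 0,"ax": 0,"ay": 0,"az": 0},
    {"hand": 0,"dx": 0,"dy": 0,"dz": 0,"ax": 0,"ay": 0,"az": 0}
  ],
  "newtons": 20
}}

```text
t: 13.78
eef_pos: [0.452, -0.257, 0.0148]
eef_rot: [0.0, 0.747, -0.665, 0.0]
contact_force: [0.0, 0.2, 0.7]
finger_gap: 0.997
```

Request:
{"method": "move_arm", "body": {
  "series": [
    {"hand": 255,"dx": 0,"dy": 0,"dz": 0,"ax": 0,"ay": 0,"az": 0},
    {"hand": 255,"dx": 0,"dy": 0,"dz": 0,"ax": 0,"ay": 0,"az": 0},
    {"hand": 255,"dx": 0,"dy": 0,"dz": 0,"ax": 0,"ay": 0,"az": 0},
    {"hand": 255,"dx": 0,"dy": 0,"dz": 0,"ax": 0,"ay": 0,"az": 0},
    {"hand": 255,"dx": 0,"dy": 0,"dz": 0,"ax": 0,"ay": 0,"az": 0},
    {"hand": 255,"dx": 0,"dy": 0,"dz": 0,"ax": 0,"ay": 0,"az": 0}
  ]
}}

```text
t: 14.28
eef_pos: [0.4514, -0.257, 0.0145]
eef_rot: [-0.0, 0.748, -0.664, 0.0]
contact_force: [-1.0, 0.1, 3.6]
finger_gap: 0.623
```

Request:
{"method": "move_arm", "body": {
  "series": [
    {"hand": 255,"dx": 0,"dy": 0,"dz": -15,"ax": 0,"ay": 0,"az": 0},
    {"hand": 255,"dx": 0,"dy": 0,"dz": -35,"ax": 0,"ay": 0,"az": 0},
    {"hand": 255,"dx": 0,"dy": 0,"dz": -35,"ax": 0,"ay": 0,"az": 0},
    {"hand": 255,"dx": 0,"dy": 0,"dz": -35,"ax": 0,"ay": 0,"az": 0},
    {"hand": 255,"dx": 0,"dy": 0,"dz": -35,"ax": 0,"ay": 0,"az": 0},
    {"hand": 255,"dx": 0,"dy": 0,"dz": -35,"ax": 0,"ay": 0,"az": 0},
    {"hand": 255,"dx": 0,"dy": 0,"dz": 0,"ax": 0,"ay": 0,"az": 0}
  ]
}}

```text
t: 14.87
eef_pos: [0.4545, -0.2582, 0.2115]
eef_rot: [-0.002, 0.748, -0.664, 0.005]
contact_force: [1.2, -1.1, 0.1]
finger_gap: 0.618
```

Request:
{"method": "move_arm", "body": {
  "series": [
    {"hand": 255,"dx": -20,"dy": -17.5,"dz": 0,"ax": 0,"ay": 0,"az": 0},
    {"hand": 255,"dx": -27,"dy": -24,"dz": 0,"ax": 0,"ay": 0,"az": 0},
    {"hand": 255,"dx": -27,"dy": -24,"dz": 0,"ax": 0,"ay": 0,"az": 0},
    {"hand": 255,"dx": -27,"dy": -24,"dz": 0,"ax": 0,"ay": 0,"az": 0},
    {"hand": 255,"dx": -27,"dy": -24,"dz": 0,"ax": 0,"ay": 0,"az": 0},
    {"hand": 255,"dx": -27,"dy": -24,"dz": 0,"ax": 0,"ay": 0,"az": 0},
    {"hand": 255,"dx": -27,"dy": -24,"dz": 0,"ax": 0,"ay": 0,"az": 0},
    {"hand": 255,"dx": -27,"dy": -24,"dz": 0,"ax": 0,"ay": 0,"az": 0.02},
    {"hand": 255,"dx": -24,"dy": -20,"dz": 0,"ax": 0,"ay": 0,"az": 0.02},
    {"hand": 255,"dx": -10,"dy": -8,"dz": 0,"ax": 0,"ay": 0,"az": 0.012}
  ]
}}

```text
t: 15.7
eef_pos: [0.6373, 0.0121, 0.2031]
eef_rot: [0.0, 0.73, -0.683, -0.0]
contact_force: [-0.7, -0.7, -1.2]
finger_gap: 0.622
```

Request:
{"method": "move_arm", "body": {
  "series": [
    {"hand": 255,"dx": 0,"dy": 0,"dz": 0,"ax": 0,"ay": 0,"az": 0},
    {"hand": 255,"dx": 0,"dy": 0,"dz": 0,"ax": 0,"ay": 0,"az": 0}
  ]
}}

```text
t: 15.87
eef_pos: [0.6354, 0.0095, 0.203]
eef_rot: [0.001, 0.731, -0.683, -0.0]
contact_force: [-0.5, 0.2, -1.0]
finger_gap: 0.622
```

```bash
python3 w.py w7 .075 .063; python3 -c "
from h import *
go(.637,.013,.12,183.5)"
```

```text
[ 0.64153509 -0.0586359   0.35257543] [-0.03307715  0.00538042 -0.12854332  0.99113751]
stick px [257. 157.] c [638.  -22.6] size [95.9 73. ] long 3.8 z 0.198
brown px [259. 185.] c [636.1  10.9] size [100.7 126.8] long 93.8 z 0.198
turn [ 0.001 -0.     0.005] | turn [ 0.000e+00  2.000e-03 -3.136e+00] | shift mm [-4.  -2.3 83.3] pos [0.6351 0.0088 0.2033] jaw -176.2 t 15.9167 j6 -0.25 F [-0.2 -0.6 -0.2] gap 0.623
```

View pics/w7.png

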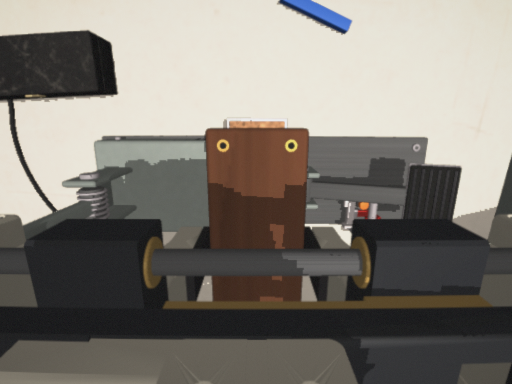

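The held panel, at columns 208-307, is centred over the cork end at columns 230-287, and the arm column is clear. Lowering it.

Request:
{"method": "move_arm", "body": {
  "series": [
    {"hand": 255,"dx": -5,"dy": -0.5,"dz": 20,"ax": 0,"ay": 0,"az": 0.004},
    {"hand": 255,"dx": 0,"dy": 0,"dz": 35,"ax": 0,"ay": 0,"az": 0},
    {"hand": 255,"dx": 0,"dy": 0,"dz": 30,"ax": 0,"ay": 0,"az": 0},
    {"hand": 255,"dx": 0,"dy": 0,"dz": 12,"ax": 0,"ay": 0,"az": 0},
    {"hand": 255,"dx": 0,"dy": 0,"dz": 6,"ax": 0,"ay": 0,"az": 0},
    {"hand": 255,"dx": 0,"dy": 0,"dz": 0,"ax": 0,"ay": 0,"az": 0},
    {"hand": 255,"dx": 0,"dy": 0,"dz": 0,"ax": 0,"ay": 0,"az": 0}
  ]
}}

```text
t: 16.5
eef_pos: [0.6366, 0.0136, 0.1025]
eef_rot: [-0.001, 0.729, -0.685, 0.001]
contact_force: [0.2, 0.3, -0.4]
finger_gap: 0.622
```

```bash
python3 -c "
from h import *
go(.636,.014,.0895,183.5)"
```

```text
turn [-0.002 -0.     0.001] | turn [ 0.000e+00 -3.000e-03 -3.141e+00] | shift mm [-0.4  0.6 13. ] pos [0.6366 0.0136 0.1025] jaw -176.4 t 16.5 j6 -0.27 F [ 0.2  0.3 -0.4] gap 0.622
```

Request:
{"method": "move_arm", "body": {
  "series": [
    {"hand": 255,"dx": 0,"dy": 0,"dz": 5,"ax": 0,"ay": 0,"az": 0},
    {"hand": 255,"dx": 0,"dy": 0,"dz": 3,"ax": 0,"ay": 0,"az": 0},
    {"hand": 255,"dx": 0,"dy": 0,"dz": 2,"ax": 0,"ay": 0,"az": 0},
    {"hand": 255,"dx": 0,"dy": 0,"dz": 1,"ax": 0,"ay": 0,"az": 0},
    {"hand": 255,"dx": 0,"dy": 0,"dz": 1,"ax": 0,"ay": 0,"az": 0},
    {"hand": 255,"dx": 0,"dy": 0,"dz": 0,"ax": 0,"ay": 0,"az": 0},
    {"hand": 255,"dx": 0,"dy": 0,"dz": 0,"ax": 0,"ay": 0,"az": 0}
  ]
}}

```text
t: 17.08
eef_pos: [0.6359, 0.014, 0.0895]
eef_rot: [-0.0, 0.729, -0.685, 0.0]
contact_force: [-1.9, 0.3, 3.1]
finger_gap: 0.62
```

```bash
python3 -c "
from h import *
go(.636,.014,.0895,183.5)"
```

```text
turn [-0.    -0.     0.001] | turn [ 0.00e+00 -1.00e-03 -3.14e+00] | shift mm [-0.  -0.1  0. ] pos [0.6359 0.014  0.0895] jaw -176.4 t 17.0833 j6 -0.27 F [-1.9  0.3  3.1] gap 0.62
```

Request:
{"method": "move_arm", "body": {
  "series": [
    {"hand": 90,"dx": 0,"dy": 0,"dz": 0,"ax": 0,"ay": 0,"az": 0},
    {"hand": 60,"dx": 0,"dy": 0,"dz": 0,"ax": 0,"ay": 0,"az": 0},
    {"hand": 30,"dx": 0,"dy": 0,"dz": 0,"ax": 0,"ay": 0,"az": 0},
    {"hand": 10,"dx": 0,"dy": 0,"dz": 0,"ax": 0,"ay": 0,"az": 0},
    {"hand": 10,"dx": 0,"dy": 0,"dz": 0,"ax": 0,"ay": 0,"az": 0},
    {"hand": 10,"dx": 0,"dy": 0,"dz": 0,"ax": 0,"ay": 0,"az": 0}
  ]
}}

```text
t: 17.58
eef_pos: [0.6358, 0.0139, 0.0889]
eef_rot: [0.0, 0.729, -0.685, -0.0]
contact_force: [-0.0, 0.4, 0.5]
finger_gap: 0.935
```

Request:
{"method": "move_arm", "body": {
  "series": [
    {"hand": 10,"dx": 0,"dy": 0,"dz": -15,"ax": 0,"ay": 0,"az": 0},
    {"hand": 10,"dx": 0,"dy": 0,"dz": -35,"ax": 0,"ay": 0,"az": 0},
    {"hand": 10,"dx": 0,"dy": 0,"dz": -40,"ax": 0,"ay": 0,"az": 0},
    {"hand": 10,"dx": 0,"dy": 0,"dz": -30,"ax": 0,"ay": 0,"az": 0},
    {"hand": 100,"dx": 0,"dy": 30,"dz": 0,"ax": 0,"ay": 0,"az": 0},
    {"hand": 255,"dx": 0,"dy": 35,"dz": 0,"ax": 0,"ay": 0,"az": 0},
    {"hand": 255,"dx": 0,"dy": 35,"dz": 0,"ax": 0,"ay": 0,"az": 0},
    {"hand": 255,"dx": 0,"dy": 35,"dz": 0,"ax": 0,"ay": 0,"az": 0},
    {"hand": 255,"dx": 0,"dy": 30,"dz": 0,"ax": 0,"ay": 0,"az": 0}
  ]
}}

```text
t: 18.33
eef_pos: [0.4689, 0.0033, 0.2088]
eef_rot: [0.0, 0.729, -0.685, -0.0]
contact_force: [-0.4, 0.6, 0.5]
finger_gap: 0.641
```

```bash
python3 -c "
from h import *
go(.470,.001,.13,93.5); go(.470,.001,.13,183.5)
m,p,d=grab('side'); t=p[180:300,130:340]; m2,p2,d2=grab('top'); u=p2[160:255,200:290]
save('chk.png',np.hstack([cv2.resize(t,(450,400),interpolation=3),cv2.resize(u,(350,400),interpolation=3)]))
C=cloud(m2,d2); q=C[165:215,215:275]; z=q[...,2]; k=(z>.079)&(z<.092); print('top level pts',k.sum(),q[k].mean(0).round(4),q[k].min(0).round(3),q[k].max(0).round(3))"
```

```text
turn [ 0.    -0.     1.571] | turn [ 0.    0.   -1.57] | shift mm [ 2.3 -1.  78.8] pos [0.4689 0.0033 0.2088] jaw -176.5 t 18.3333 j6 -0.37 F [-0.4  0.6  0.5] gap 0.641
turn [0.    0.    0.001] | turn [-0.     0.    -3.141] | shift mm [ 2.3 -1.  78.8] pos [0.4689 0.0033 0.2088] jaw -176.5 t 18.3333 j6 -0.37 F [-0.4  0.6  0.5] gap 0.641
top level pts 510 [0.6361 0.0134 0.085 ] [ 0.599 -0.05   0.079] [0.674 0.078 0.092]
```

View pics/chk.png

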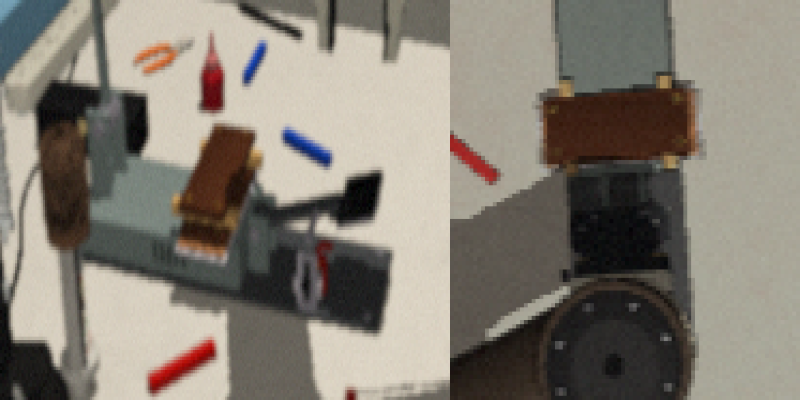

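The stack stands as planned: panel 2's top is at z 85 mm, it is centred at (636,13), and the pale stick ends show on both sides. Before pressing the pedal I'll check the catch height.

Run:
```python
from h import *
z=np.load('w5.npz'); m=camera_model('wrist'); m=dict(m,origin=z['o'],orientation=z['q']); C=cloud(m,z['d']); hs=cv2.cvtColor(z['p'],cv2.COLOR_RGB2HSV)
q=C[10:110,160:285].reshape(-1,3); ok=z['d'][10:110,160:285].ravel()>0; q=q[ok]
Rz=R.from_euler('z',-3.5,degrees=True).as_matrix(); l=(q-[.637,.013,0])@Rz.T
for x0 in range(-200,-90,10):
    s=l[(l[:,0]>x0/1000)&(l[:,0]<(x0+10)/1000)]
    row=[]
    for y0 in range(-40,70,10):
        k=s[(s[:,1]>y0/1000)&(s[:,1]<(y0+10)/1000)]; row.append(int(k[:,2].max()*1000) if len(k) else -1)
    print(x0,row)
z=np.load('side0.npz'); m=camera_model('side'); C=cloud(m,z['d']); l=(C.reshape(-1,3)-[.637,.013,0])@Rz.T
k=l[(l[:,0]>-.15)&(l[:,0]<-.09)&(l[:,1]>.02)&(l[:,1]<.06)&(l[:,2]<.2)]; print('side catch max z',np.percentile(k[:,2],[50,95,100]),k[k[:,2].argmax()])
```

```text
-200 [-1, -1, -1, -1, -1, -1, -1, -1, -1, 2, 0]
-190 [-1, -1, -1, -1, -1, -1, 6, 8, 9, 7, 1]
-180 [-1, -1, -1, -1, -1, -1, 6, 7, 7, 6, 1]
-170 [81, 83, 83, 82, 82, 83, 82, 80, 7, 7, 1]
-160 [80, 83, 83, 82, 82, 82, 81, 79, 7, 7, 1]
-150 [7, 76, 77, 79, 79, 77, 76, 59, 6, 6, 1]
-140 [6, 7, -1, 77, 76, 7, 6, 60, 57, 58, 1]
-130 [7, 7, -1, 73, 73, 69, 69, 69, 70, 59, 40]
-120 [7, 7, -1, 69, 69, 68, 68, 68, 68, 59, 39]
-110 [7, 7, 5, 67, 66, 23, 25, 24, 32, 32, 1]
-100 [7, 7, 5, 64, 63, 7, 7, 6, 6, 7, 0]
side catch max z [0.01853681 0.06310307 0.06890082] [-0.12521812  0.02305954  0.06890082]
```

Catch is at most 70 mm high, so the gripper body (over 100 mm) clears it. Turning the jaws across the tread, then approaching.

Request:
{"method": "move_arm", "body": {
  "series": [
    {"hand": 255,"dx": 0,"dy": 0,"dz": 0,"ax": 0,"ay": 0,"az": 0.12},
    {"hand": 255,"dx": 0,"dy": 0,"dz": 0,"ax": 0,"ay": 0,"az": 0.12},
    {"hand": 255,"dx": 0,"dy": 0,"dz": 0,"ax": 0,"ay": 0,"az": 0.12},
    {"hand": 255,"dx": 0,"dy": 0,"dz": 0,"ax": 0,"ay": 0,"az": 0.12},
    {"hand": 255,"dx": 0,"dy": 0,"dz": 0,"ax": 0,"ay": 0,"az": 0.12},
    {"hand": 255,"dx": 0,"dy": 0,"dz": 0,"ax": 0,"ay": 0,"az": 0.12},
    {"hand": 255,"dx": 0,"dy": 0,"dz": 0,"ax": 0,"ay": 0,"az": 0.12},
    {"hand": 255,"dx": 0,"dy": 0,"dz": 0,"ax": 0,"ay": 0,"az": 0.12},
    {"hand": 255,"dx": 0,"dy": 0,"dz": 0,"ax": 0,"ay": 0,"az": 0.12},
    {"hand": 255,"dx": 0,"dy": 0,"dz": 0,"ax": 0,"ay": 0,"az": 0.12}
  ]
}}

```text
t: 19.27
eef_pos: [0.4714, 0.0038, 0.2091]
eef_rot: [0.0, -0.212, 0.977, 0.0]
contact_force: [0.8, -0.5, -0.1]
finger_gap: 0.004
```

Request:
{"method": "move_arm", "body": {
  "series": [
    {"hand": 255,"dx": 0,"dy": 0,"dz": 0,"ax": 0,"ay": 0,"az": 0.12},
    {"hand": 255,"dx": 0,"dy": 0,"dz": 0,"ax": 0,"ay": 0,"az": 0.12},
    {"hand": 255,"dx": 0,"dy": 0,"dz": 0,"ax": 0,"ay": 0,"az": 0.12},
    {"hand": 255,"dx": 4,"dy": 0,"dz": 30,"ax": 0,"ay": 0,"az": 0.01},
    {"hand": 255,"dx": 0,"dy": 0,"dz": 30,"ax": 0,"ay": 0,"az": 0},
    {"hand": 255,"dx": 0,"dy": 0,"dz": 30,"ax": 0,"ay": 0,"az": 0},
    {"hand": 255,"dx": 0,"dy": 0,"dz": 0,"ax": 0,"ay": 0,"az": 0},
    {"hand": 255,"dx": 0,"dy": 0,"dz": 0,"ax": 0,"ay": 0,"az": 0}
  ]
}}

```text
t: 19.93
eef_pos: [0.4666, 0.003, 0.1185]
eef_rot: [-0.001, -0.032, 1.0, -0.001]
contact_force: [-0.4, -0.3, -0.1]
finger_gap: 0.004
```

```bash
python3 -c "
from h import *
go(.465,.0025,.1,93.5)"
```

```text
turn [-0.002 -0.003  0.002] | turn [ 5.00e-03 -2.00e-03 -3.14e+00] | shift mm [ 1.6 -0.4 18.5] pos [0.4666 0.003  0.1185] jaw 93.6 t 19.9333 j6 -1.94 F [-0.4 -0.3 -0.1] gap 0.004
```

Request:
{"method": "move_arm", "body": {
  "series": [
    {"hand": 255,"dx": 1.5,"dy": 0,"dz": 8,"ax": 0,"ay": 0,"az": 0},
    {"hand": 255,"dx": 0,"dy": 0,"dz": 6,"ax": 0,"ay": 0,"az": 0},
    {"hand": 255,"dx": 0,"dy": 0,"dz": 5,"ax": 0,"ay": 0,"az": 0},
    {"hand": 255,"dx": 0,"dy": 0,"dz": 5,"ax": 0,"ay": 0,"az": 0},
    {"hand": 255,"dx": 0,"dy": 0,"dz": 5,"ax": 0,"ay": 0,"az": 0},
    {"hand": 255,"dx": 0,"dy": 0,"dz": 0,"ax": 0,"ay": 0,"az": 0},
    {"hand": 255,"dx": 0,"dy": 0,"dz": 0,"ax": 0,"ay": 0,"az": 0}
  ]
}}

```text
t: 20.52
eef_pos: [0.4658, 0.0033, 0.0902]
eef_rot: [0.0, -0.031, 1.0, -0.0]
contact_force: [-0.6, -0.2, 2.9]
finger_gap: 0.004
```

Request:
{"method": "move_arm", "body": {
  "series": [
    {"hand": 255,"dx": 0,"dy": 0,"dz": 4,"ax": 0,"ay": 0,"az": 0},
    {"hand": 255,"dx": 0,"dy": 0,"dz": 4,"ax": 0,"ay": 0,"az": 0},
    {"hand": 255,"dx": 0,"dy": 0,"dz": 0,"ax": 0,"ay": 0,"az": 0},
    {"hand": 255,"dx": 0,"dy": 0,"dz": 0,"ax": 0,"ay": 0,"az": 0}
  ]
}}

```text
t: 20.85
eef_pos: [0.4656, 0.0033, 0.082]
eef_rot: [-0.0, -0.031, 1.0, -0.0]
contact_force: [-0.6, 0.1, 3.7]
finger_gap: 0.008
```

Request:
{"method": "move_arm", "body": {
  "series": [
    {"hand": 255,"dx": 0,"dy": 0,"dz": 4,"ax": 0,"ay": 0,"az": 0},
    {"hand": 255,"dx": 0,"dy": 0,"dz": 4,"ax": 0,"ay": 0,"az": 0},
    {"hand": 255,"dx": 0,"dy": 0,"dz": 4,"ax": 0,"ay": 0,"az": 0},
    {"hand": 255,"dx": 0,"dy": 0,"dz": 0,"ax": 0,"ay": 0,"az": 0},
    {"hand": 255,"dx": 0,"dy": 0,"dz": 0,"ax": 0,"ay": 0,"az": 0}
  ]
}}

```text
t: 21.27
eef_pos: [0.4655, 0.0033, 0.0698]
eef_rot: [-0.0, -0.031, 1.0, -0.0]
contact_force: [-0.4, -0.6, 0.3]
finger_gap: 0.005
```

Request:
{"method": "move_arm", "body": {
  "series": [
    {"hand": 255,"dx": 0,"dy": 0,"dz": 3,"ax": 0,"ay": 0,"az": 0},
    {"hand": 255,"dx": 0,"dy": 0,"dz": 3,"ax": 0,"ay": 0,"az": 0},
    {"hand": 255,"dx": 0,"dy": 0,"dz": 0,"ax": 0,"ay": 0,"az": 0},
    {"hand": 255,"dx": 0,"dy": 0,"dz": 0,"ax": 0,"ay": 0,"az": 0}
  ]
}}

```text
t: 21.6
eef_pos: [0.4653, 0.0032, 0.0643]
eef_rot: [-0.0, -0.031, 1.0, -0.0]
contact_force: [-3.8, 0.5, 7.3]
finger_gap: 0.003
```

Request:
{"method": "move_arm", "body": {
  "series": [
    {"hand": 255,"dx": 0,"dy": 0,"dz": 1.5,"ax": 0,"ay": 0,"az": 0},
    {"hand": 255,"dx": 0,"dy": 0,"dz": 1,"ax": 0,"ay": 0,"az": 0},
    {"hand": 255,"dx": 0,"dy": 0,"dz": 0,"ax": 0,"ay": 0,"az": 0},
    {"hand": 255,"dx": 0,"dy": 0,"dz": 0,"ax": 0,"ay": 0,"az": 0}
  ]
}}

```text
t: 21.93
eef_pos: [0.4651, 0.0032, 0.0622]
eef_rot: [-0.0, -0.032, 1.0, -0.0]
contact_force: [-6.1, 0.6, 15.0]
finger_gap: 0.006
```

Request:
{"method": "move_arm", "body": {
  "series": [
    {"hand": 255,"dx": 0,"dy": 0,"dz": 1,"ax": 0,"ay": 0,"az": 0},
    {"hand": 255,"dx": 0,"dy": 0,"dz": 0.5,"ax": 0,"ay": 0,"az": 0},
    {"hand": 255,"dx": 0,"dy": 0,"dz": 0,"ax": 0,"ay": 0,"az": 0},
    {"hand": 255,"dx": 0,"dy": 0,"dz": 0,"ax": 0,"ay": 0,"az": 0}
  ]
}}

```text
t: 22.27
eef_pos: [0.465, 0.0031, 0.0607]
eef_rot: [-0.0, -0.031, 1.0, -0.0]
contact_force: [-7.1, 1.6, 15.8]
finger_gap: 0.007
```

```bash
python3 -c "
from h import *
go(.465,.0025,.06,93.5)
m,p,d=grab('side'); save('s2.png',cv2.resize(p[140:300,130:340],(788,600),interpolation=3))"
```

```text
turn [-0.    -0.001  0.002] | turn [ 1.00e-03 -0.00e+00 -3.14e+00] | shift mm [ 0.1 -0.6  0.7] pos [0.465  0.0031 0.0607] jaw 93.6 t 22.2667 j6 -1.94 F [-7.1  1.6 15.8] gap 0.007
```

Request:
{"method": "move_arm", "body": {
  "series": [
    {"hand": 255,"dx": 0,"dy": 0,"dz": 1,"ax": 0,"ay": 0,"az": 0},
    {"hand": 255,"dx": 0,"dy": 0,"dz": 1,"ax": 0,"ay": 0,"az": 0},
    {"hand": 255,"dx": 0,"dy": 0,"dz": 0,"ax": 0,"ay": 0,"az": 0}
  ]
}}

```text
t: 22.57
eef_pos: [0.4649, 0.0031, 0.0586]
eef_rot: [-0.001, -0.031, 1.0, -0.0]
contact_force: [-7.1, 2.0, 15.2]
finger_gap: 0.007
```

Request:
{"method": "move_arm", "body": {
  "series": [
    {"hand": 255,"dx": 0,"dy": 0,"dz": 0.7,"ax": 0,"ay": 0,"az": 0},
    {"hand": 255,"dx": 0,"dy": 0,"dz": 0.6,"ax": 0,"ay": 0,"az": 0},
    {"hand": 255,"dx": 0,"dy": 0,"dz": 0,"ax": 0,"ay": 0,"az": 0}
  ]
}}

```text
t: 22.82
eef_pos: [0.4648, 0.0031, 0.0573]
eef_rot: [-0.001, -0.031, 1.0, -0.0]
contact_force: [-7.6, 1.3, 14.4]
finger_gap: 0.008
```

Request:
{"method": "move_arm", "body": {
  "series": [
    {"hand": 255,"dx": 0,"dy": 0,"dz": 1,"ax": 0,"ay": 0,"az": 0},
    {"hand": 255,"dx": 0,"dy": 0,"dz": 0.8,"ax": 0,"ay": 0,"az": 0},
    {"hand": 255,"dx": 0,"dy": 0,"dz": 0,"ax": 0,"ay": 0,"az": 0}
  ]
}}

```text
t: 23.07
eef_pos: [0.4647, 0.0031, 0.0554]
eef_rot: [-0.001, -0.031, 1.0, -0.0]
contact_force: [-8.0, 2.6, 15.1]
finger_gap: 0.004
```

Request:
{"method": "move_arm", "body": {
  "series": [
    {"hand": 255,"dx": 0,"dy": 0,"dz": 0.7,"ax": 0,"ay": 0,"az": 0},
    {"hand": 255,"dx": 0,"dy": 0,"dz": 0.5,"ax": 0,"ay": 0,"az": 0},
    {"hand": 255,"dx": 0,"dy": 0,"dz": 0,"ax": 0,"ay": 0,"az": 0}
  ]
}}

```text
t: 23.32
eef_pos: [0.4646, 0.0031, 0.0543]
eef_rot: [-0.001, -0.031, 1.0, -0.0]
contact_force: [-8.4, 2.1, 16.0]
finger_gap: 0.006
```

Request:
{"method": "move_arm", "body": {
  "series": [
    {"hand": 255,"dx": 0,"dy": 0,"dz": 1,"ax": 0,"ay": 0,"az": 0},
    {"hand": 255,"dx": 0,"dy": 0,"dz": 0.8,"ax": 0,"ay": 0,"az": 0},
    {"hand": 255,"dx": 0,"dy": 0,"dz": 0,"ax": 0,"ay": 0,"az": 0}
  ]
}}

```text
t: 23.57
eef_pos: [0.4646, 0.0031, 0.0526]
eef_rot: [-0.001, -0.031, 1.0, -0.0]
contact_force: [-8.6, 2.3, 18.1]
finger_gap: 0.006
```

Request:
{"method": "move_arm", "body": {
  "series": [
    {"hand": 255,"dx": 0,"dy": 0,"dz": 0.7,"ax": 0,"ay": 0,"az": 0},
    {"hand": 255,"dx": 0,"dy": 0,"dz": 0.5,"ax": 0,"ay": 0,"az": 0},
    {"hand": 255,"dx": 0,"dy": 0,"dz": 0,"ax": 0,"ay": 0,"az": 0}
  ]
}}

```text
t: 23.82
eef_pos: [0.4645, 0.0031, 0.0514]
eef_rot: [-0.001, -0.031, 1.0, -0.0]
contact_force: [-9.7, 1.4, 18.2]
finger_gap: 0.004
```

Request:
{"method": "move_arm", "body": {
  "series": [
    {"hand": 255,"dx": 0,"dy": 0,"dz": 0.8,"ax": 0,"ay": 0,"az": 0},
    {"hand": 255,"dx": 0,"dy": 0,"dz": 0.5,"ax": 0,"ay": 0,"az": 0},
    {"hand": 255,"dx": 0,"dy": 0,"dz": 0,"ax": 0,"ay": 0,"az": 0}
  ]
}}

```text
t: 24.07
eef_pos: [0.4645, 0.0031, 0.0501]
eef_rot: [-0.001, -0.031, 1.0, -0.0]
contact_force: [-9.0, 2.2, 17.0]
finger_gap: 0.004
```

Request:
{"method": "move_arm", "body": {
  "series": [
    {"hand": 255,"dx": 0,"dy": 0,"dz": 0.8,"ax": 0,"ay": 0,"az": 0},
    {"hand": 255,"dx": 0,"dy": 0,"dz": 0.6,"ax": 0,"ay": 0,"az": 0},
    {"hand": 255,"dx": 0,"dy": 0,"dz": 0,"ax": 0,"ay": 0,"az": 0}
  ]
}}

```text
t: 24.32
eef_pos: [0.4646, 0.0031, 0.0487]
eef_rot: [-0.001, -0.031, 1.0, -0.0]
contact_force: [-8.9, 2.0, 17.7]
finger_gap: 0.006
```

Request:
{"method": "move_arm", "body": {
  "series": [
    {"hand": 255,"dx": 0,"dy": 0,"dz": 0.6,"ax": 0,"ay": 0,"az": 0},
    {"hand": 255,"dx": 0,"dy": 0,"dz": 0.4,"ax": 0,"ay": 0,"az": 0},
    {"hand": 255,"dx": 0,"dy": 0,"dz": 0,"ax": 0,"ay": 0,"az": 0}
  ]
}}

```text
t: 24.57
eef_pos: [0.4646, 0.0031, 0.0477]
eef_rot: [-0.001, -0.031, 1.0, -0.0]
contact_force: [-9.3, 2.1, 17.4]
finger_gap: 0.006
```

Request:
{"method": "move_arm", "body": {
  "series": [
    {"hand": 255,"dx": 0,"dy": 0,"dz": 0.8,"ax": 0,"ay": 0,"az": 0},
    {"hand": 255,"dx": 0,"dy": 0,"dz": 0.6,"ax": 0,"ay": 0,"az": 0},
    {"hand": 255,"dx": 0,"dy": 0,"dz": 0,"ax": 0,"ay": 0,"az": 0}
  ]
}}

```text
t: 24.82
eef_pos: [0.4646, 0.0031, 0.0463]
eef_rot: [-0.001, -0.031, 1.0, -0.0]
contact_force: [-8.6, 1.5, 18.9]
finger_gap: 0.008
```

Request:
{"method": "move_arm", "body": {
  "series": [
    {"hand": 255,"dx": 0,"dy": 0,"dz": 0.6,"ax": 0,"ay": 0,"az": 0},
    {"hand": 255,"dx": 0,"dy": 0,"dz": 0.4,"ax": 0,"ay": 0,"az": 0},
    {"hand": 255,"dx": 0,"dy": 0,"dz": 0,"ax": 0,"ay": 0,"az": 0}
  ]
}}

```text
t: 25.07
eef_pos: [0.4647, 0.0031, 0.0454]
eef_rot: [-0.001, -0.031, 1.0, -0.0]
contact_force: [-9.0, 1.6, 19.1]
finger_gap: 0.007
```

Request:
{"method": "move_arm", "body": {
  "series": [
    {"hand": 255,"dx": 0,"dy": 0,"dz": 0.6,"ax": 0,"ay": 0,"az": 0},
    {"hand": 255,"dx": 0,"dy": 0,"dz": 0.4,"ax": 0,"ay": 0,"az": 0},
    {"hand": 255,"dx": 0,"dy": 0,"dz": 0,"ax": 0,"ay": 0,"az": 0}
  ]
}}

```text
t: 25.32
eef_pos: [0.4647, 0.0031, 0.0445]
eef_rot: [-0.001, -0.031, 1.0, -0.0]
contact_force: [-9.7, 2.2, 19.4]
finger_gap: 0.003
```

Request:
{"method": "move_arm", "body": {
  "series": [
    {"hand": 255,"dx": 0,"dy": 0,"dz": 0.5,"ax": 0,"ay": 0,"az": 0},
    {"hand": 255,"dx": 0,"dy": 0,"dz": 0.3,"ax": 0,"ay": 0,"az": 0},
    {"hand": 255,"dx": 0,"dy": 0,"dz": 0,"ax": 0,"ay": 0,"az": 0}
  ]
}}

```text
t: 25.57
eef_pos: [0.4647, 0.0031, 0.0439]
eef_rot: [-0.001, -0.032, 1.0, -0.0]
contact_force: [-10.5, 2.2, 23.0]
finger_gap: 0.006
```

Force jumped 3.6 N in 0.6 mm and reached 23 N, so the pedal is on its stop. Backing off slowly.

Request:
{"method": "move_arm", "body": {
  "series": [
    {"hand": 255,"dx": 0,"dy": 0,"dz": -1.5,"ax": 0,"ay": 0,"az": 0},
    {"hand": 255,"dx": 0,"dy": 0,"dz": -1.5,"ax": 0,"ay": 0,"az": 0},
    {"hand": 255,"dx": 0,"dy": 0,"dz": -2,"ax": 0,"ay": 0,"az": 0},
    {"hand": 255,"dx": 0,"dy": 0,"dz": -2,"ax": 0,"ay": 0,"az": 0},
    {"hand": 255,"dx": 0,"dy": 0,"dz": 0,"ax": 0,"ay": 0,"az": 0},
    {"hand": 255,"dx": 0,"dy": 0,"dz": 0,"ax": 0,"ay": 0,"az": 0}
  ]
}}

```text
t: 26.07
eef_pos: [0.4659, 0.0035, 0.0499]
eef_rot: [0.0, -0.031, 1.0, 0.0]
contact_force: [-0.1, 0.5, 0.3]
finger_gap: 0.005
```

Force is zero at z 49.9 mm, where pressing down read 17 N, so the catch holds. Retreating and checking.

Request:
{"method": "move_arm", "body": {
  "series": [
    {"hand": 255,"dx": 0,"dy": 0,"dz": -15,"ax": 0,"ay": 0,"az": 0},
    {"hand": 255,"dx": 0,"dy": 0,"dz": -30,"ax": 0,"ay": 0,"az": 0},
    {"hand": 255,"dx": 0,"dy": 0,"dz": -40,"ax": 0,"ay": 0,"az": 0},
    {"hand": 255,"dx": 0,"dy": 0,"dz": -40,"ax": 0,"ay": 0,"az": 0},
    {"hand": 255,"dx": 0,"dy": -35,"dz": -20,"ax": 0,"ay": 0,"az": 0},
    {"hand": 255,"dx": 0,"dy": -40,"dz": 0,"ax": 0,"ay": 0,"az": 0},
    {"hand": 255,"dx": 0,"dy": -40,"dz": 0,"ax": 0,"ay": 0,"az": 0},
    {"hand": 255,"dx": 0,"dy": -40,"dz": 0,"ax": 0,"ay": 0,"az": 0},
    {"hand": 255,"dx": 0,"dy": 0,"dz": 0,"ax": 0,"ay": 0,"az": 0},
    {"hand": 255,"dx": 0,"dy": 0,"dz": 0,"ax": 0,"ay": 0,"az": 0}
  ]
}}

```text
t: 26.9
eef_pos: [0.4749, -0.1534, 0.1942]
eef_rot: [-0.0, -0.029, 1.0, 0.0]
contact_force: [0.4, 0.1, -0.8]
finger_gap: -0.001
```

```bash
python3 -c "
from h import *
m,p,d=grab('side'); t=p[150:300,130:340]; m2,p2,d2=grab('top'); u=p2[130:260,150:330]
save('fin.png',np.hstack([cv2.resize(t,(420,400),interpolation=3),cv2.resize(u,(380,400),interpolation=3)]))
s,_=st(); print(s['t'],s['eef_pos'],s['contact_force'])"
```

```text
27.0 [ 0.47512076 -0.15138614  0.19434324] [-0.28434139  0.85996349 -0.07756862]
```

View pics/fin.png

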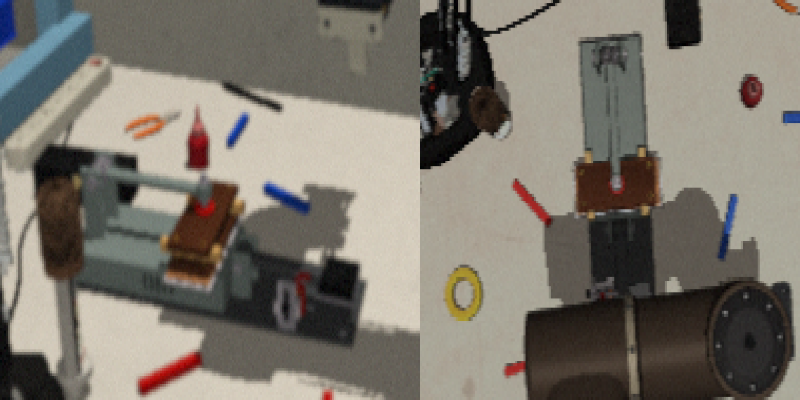

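The pedal is down, the pad rests on the middle of panel 2, the stack is square, and nothing else has moved. Handing in.

```bash
python3 -c "
from h import *
print(env.job_done())"
```

```text
the job is handed in; nothing more can be done
None
```

The job is done and handed in at about 27 s of the 72 s allowed; no verdict is reported. Both pale sticks lie across the first panel about 45 mm either side of its middle. The second panel sits squarely on them and the pedal is latched down.

- **Stack:** before clamping, the top camera put panel 2's upper face at z 85 mm, as it should be. Its centre was at (636, 13) mm, against (637, 13) mm for the bed.
- **Pedal:** I pressed until the force rose 3.6 N over 0.6 mm. It peaked at about 23 N vertical (25 N total). On backing off the force dropped to zero at a height where pressing down had read 17 N, so the catch holds.
- **Last pictures:** they show the pedal down and the red pad on the middle of panel 2, with stick ends showing on both sides. The bottle, tape and microphone look to be where they were, and the robot is clear of everything. I judged the bystanders by eye and did not re-measure them, and the pad's force on panel 2 was not measured.
- **What went wrong:** the first two move calls were refused because some fields were missing. One wrist reading of the second stick was about 24 mm out because I used the wrong plane height; I corrected it before grasping. Closing on the first stick pushed the tool up about 5 mm against the bench, with about 4 N of contact and no harm seen.

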